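# Rack the loose battery cells, then fit the hold-down cover and snug its wing nut

## Task

Put away the battery cells that stand loose on the bench: stand each one upright and square in an outlined bay of the battery rack, side by side with no bay left empty between them, and fill the row farther from the robot before using the nearer one. Then lower the yellow cover's keyhole over the wing nut on the rack's centre stud, slide the cover home so that the stud sits at the closed end of the slot and the cover lies flat and square on the rack, and spin the wing nut down clockwise until it is snug on the cover. Do not disturb the multimeter, the breadboard or the coffee cup.

Things in the scene. Friction and masses are not known exactly. Their poses are not given: they have to be found in the camera images.
- rack: grey metal battery rack, fixed, 254 (x) x 182 (y) x 84 mm. Origin: centre of underside; x across its two rows (far row at +x), y along them. Floor 6 mm thick. Upright end cheeks at y = +-88.5 mm, 5 mm thick, tops at z = 84 mm, carry the cover. Lips at x = +-125 and a low spine (x = -57 to 57), all 22 mm high, leave two channels 66 mm wide for the rows
- stud (a point): on the axis of the rack's centre stud (rack x = y = 0), at z = 84 mm, the cheeks' top; axes as the rack's. The stud is 10 mm thick and its top is at rack z = 142 mm. A seated cover's underside lies at this height
- nut (a joint): turn of the brass wing nut, rad; grows clockwise seen from above (tightening), 0 to 13, starts at 1.5 to 3.5. Always on the stud; one rad lowers it 1.27 mm; friction 0.05 N m holds it where it is left. Its washer meets a seated cover (top at rack z = 88 mm) at about 9.4 rad and is then pressed in by its 6 N/mm spring: snug (4 N) from about 10.1 rad, solid at 11.4
- nut_grip (a point): middle of the nut's two wings, on the stud's axis, 30 mm above the washer's underside; goes down and turns with the nut. x runs along the wings: 40 mm tip to tip, 12 mm thick (y), from 12 mm below to 12 mm above this point; below them a neck 12 mm across, and from 21 mm below this point a hub 25 mm across. The stud comes out above the wings as the nut goes down
- washer: steel washer under the wing nut, 30 mm across, 3 mm thick; origin: centre of its underside, at rack z = 100 mm less 1.27 mm per rad of nut; sprung, with 2.5 mm of travel; does not turn with the nut; presses on the cover when the nut is down
- cover: flat yellow plate, 250 (x) x 190 (y) x 4 mm, 0.25 kg, handle up. Origin: middle of its underside = seat of the slot. Keyhole: eight-sided hole 64 mm across, centred at x = 48 mm, and from it a slot 15 mm wide along -x, closed at x = -7.5 mm. Lower it with the hole's centre on the stud, then move it 48 mm along its own +x to bring the stud to the origin. Either way round on the rack is right
- cover_handle (a point): middle of the cover's black bar handle, at x = 0, y = -78, z = 30 mm in the cover's frame, axes as the cover's. The bar is 95 mm long (x), 12 mm thick (y), 20 mm high (z = 20 to 40 mm), on two posts at x = +-38
- cell_0: blue battery cell with a white band, a box 56 (x) x 52 (y) x 66 mm with two round terminals (12 mm, 5 mm high, at x = +-18 mm) on top; 0.35 kg; stands upright on the bench. Origin: centre of its underside. In a bay its 56 mm side lies along the rack's x; either way round will do. Four to six cells are present
- cell_1: blue battery cell with a white band, a box 56 (x) x 52 (y) x 66 mm with two round terminals (12 mm, 5 mm high, at x = +-18 mm) on top; 0.35 kg; stands upright on the bench. Origin: centre of its underside. In a bay its 56 mm side lies along the rack's x; either way round will do. Four to six cells are present
- cell_2: blue battery cell with a white band, a box 56 (x) x 52 (y) x 66 mm with two round terminals (12 mm, 5 mm high, at x = +-18 mm) on top; 0.35 kg; stands upright on the bench. Origin: centre of its underside. In a bay its 56 mm side lies along the rack's x; either way round will do. Four to six cells are present
- cell_3: blue battery cell with a white band, a box 56 (x) x 52 (y) x 66 mm with two round terminals (12 mm, 5 mm high, at x = +-18 mm) on top; 0.35 kg; stands upright on the bench. Origin: centre of its underside. In a bay its 56 mm side lies along the rack's x; either way round will do. Four to six cells are present
- cell_4: blue battery cell with a white band, a box 56 (x) x 52 (y) x 66 mm with two round terminals (12 mm, 5 mm high, at x = +-18 mm) on top; 0.35 kg; stands upright on the bench. Origin: centre of its underside. In a bay its 56 mm side lies along the rack's x; either way round will do. Four to six cells are present
- cell_5: blue battery cell with a white band, a box 56 (x) x 52 (y) x 66 mm with two round terminals (12 mm, 5 mm high, at x = +-18 mm) on top; 0.35 kg; stands upright on the bench. Origin: centre of its underside. In a bay its 56 mm side lies along the rack's x; either way round will do. Four to six cells are present
- bay_far_left (a point): centre of the yellow-outlined bay in the far row, left (on the rack's floor, rack x = 90 mm, y = 56 mm, z = 6 mm); axes as the rack's
- bay_far_mid (a point): centre of the yellow-outlined bay in the far row, mid (on the rack's floor, rack x = 90 mm, y = 0 mm, z = 6 mm); axes as the rack's
- bay_far_right (a point): centre of the yellow-outlined bay in the far row, right (on the rack's floor, rack x = 90 mm, y = -56 mm, z = 6 mm); axes as the rack's
- bay_near_left (a point): centre of the yellow-outlined bay in the near row, left (on the rack's floor, rack x = -90 mm, y = 56 mm, z = 6 mm); axes as the rack's
- bay_near_mid (a point): centre of the yellow-outlined bay in the near row, mid (on the rack's floor, rack x = -90 mm, y = 0 mm, z = 6 mm); axes as the rack's
- bay_near_right (a point): centre of the yellow-outlined bay in the near row, right (on the rack's floor, rack x = -90 mm, y = -56 mm, z = 6 mm); axes as the rack's
- meter: orange multimeter lying on its back, 185 x 88 x 45 mm; leave it alone. Origin: centre of its underside
- breadboard: white breadboard, 165 x 55 x 9 mm, with a few parts up to 21 mm high; leave it alone. Origin: centre of its underside
- coffee: paper coffee cup with lid, 84 mm across, 118 mm tall; leave it alone. Origin: centre of its underside

How it is judged:
On the way, in this order (a step that is already met when the one before it is completed fails the run):
1. all cells present stand upright in bays of the rack, side by side, the far row full ((horizontal distance between cell_0 and bay_far_left below 0.012 m or horizontal distance between cell_0 and bay_far_mid below 0.012 m or horizontal distance between cell_0 and bay_far_right below 0.012 m or horizontal distance between cell_0 and bay_near_left below 0.012 m or horizontal distance between cell_0 and bay_near_mid below 0.012 m or horizontal distance between cell_0 and bay_near_right below 0.012 m) and angle between each of cell_0, cell_1, cell_2, cell_3, cell_4, cell_5's own z axis and vertical below 0.08 rad and angle between the x axis of each of cell_0, cell_1, cell_2, cell_3, cell_4, cell_5 and the x axis of rack, either way round below 0.15 rad and z of cell_0 in the frame of rack between 0.002 and 0.012 m and (horizontal distance between cell_1 and bay_far_left below 0.012 m or horizontal distance between cell_1 and bay_far_mid below 0.012 m or horizontal distance between cell_1 and bay_far_right below 0.012 m or horizontal distance between cell_1 and bay_near_left below 0.012 m or horizontal distance between cell_1 and bay_near_mid below 0.012 m or horizontal distance between cell_1 and bay_near_right below 0.012 m) and z of cell_1 in the frame of rack between 0.002 and 0.012 m and (horizontal distance between cell_2 and bay_far_left below 0.012 m or horizontal distance between cell_2 and bay_far_mid below 0.012 m or horizontal distance between cell_2 and bay_far_right below 0.012 m or horizontal distance between cell_2 and bay_near_left below 0.012 m or horizontal distance between cell_2 and bay_near_mid below 0.012 m or horizontal distance between cell_2 and bay_near_right below 0.012 m) and z of cell_2 in the frame of rack between 0.002 and 0.012 m and (horizontal distance between cell_3 and bay_far_left below 0.012 m or horizontal distance between cell_3 and bay_far_mid below 0.012 m or horizontal distance between cell_3 and bay_far_right below 0.012 m or horizontal distance between cell_3 and bay_near_left below 0.012 m or horizontal distance between cell_3 and bay_near_mid below 0.012 m or horizontal distance between cell_3 and bay_near_right below 0.012 m) and z of cell_3 in the frame of rack between 0.002 and 0.012 m and (horizontal distance between cell_4 and bay_far_left below 0.012 m or horizontal distance between cell_4 and bay_far_mid below 0.012 m or horizontal distance between cell_4 and bay_far_right below 0.012 m or horizontal distance between cell_4 and bay_near_left below 0.012 m or horizontal distance between cell_4 and bay_near_mid below 0.012 m or horizontal distance between cell_4 and bay_near_right below 0.012 m) and z of cell_4 in the frame of rack between 0.002 and 0.012 m and (horizontal distance between cell_5 and bay_far_left below 0.012 m or horizontal distance between cell_5 and bay_far_mid below 0.012 m or horizontal distance between cell_5 and bay_far_right below 0.012 m or horizontal distance between cell_5 and bay_near_left below 0.012 m or horizontal distance between cell_5 and bay_near_mid below 0.012 m or horizontal distance between cell_5 and bay_near_right below 0.012 m) and z of cell_5 in the frame of rack between 0.002 and 0.012 m and horizontal distance between any of cell_0, cell_1, cell_2, cell_3, cell_4, cell_5 and bay_far_left below 0.012 m and horizontal distance between any of cell_0, cell_1, cell_2, cell_3, cell_4, cell_5 and bay_far_mid below 0.012 m and horizontal distance between any of cell_0, cell_1, cell_2, cell_3, cell_4, cell_5 and bay_far_right below 0.012 m and (not (horizontal distance between any of cell_0, cell_1, cell_2, cell_3, cell_4, cell_5 and bay_near_left below 0.012 m) or not (horizontal distance between any of cell_0, cell_1, cell_2, cell_3, cell_4, cell_5 and bay_near_right below 0.012 m) or horizontal distance between any of cell_0, cell_1, cell_2, cell_3, cell_4, cell_5 and bay_near_mid below 0.012 m)), for 0.2 s.
2. the cover lies flat and square on the rack with the stud at the seat of its slot (horizontal distance between cover and stud below 0.01 m and angle between cover's own z axis and vertical below 0.03 rad and angle between the x axis of cover and the x axis of rack, either way round below 0.08 rad and z of cover in the frame of rack between 0.08 and 0.088 m), for 0.2 s.
3. the wing nut is snug on the cover (contact force between washer and cover above 4 N), for 0.2 s.
At the end, for the whole second after the job is handed in: Cells upright (0.08 rad), square (0.15 rad) on the rack floor within 12 mm of bay centres; far row full, no gap in the near row. Cover flat on the cheeks, square (0.08 rad), origin within 10 mm of the stud axis; washer presses it with over 4 N. All at rest (all of step 1 and all of step 2 and contact force between washer and cover above 4 N and linear speed of each of cell_0, cell_1, cell_2, cell_3, cell_4, cell_5, cover below 0.02 m/s); the robot touches nothing.
It fails at once if the multimeter is disturbed (moved by over 30 mm or tipped) (distance of meter from where it was at the start of the episode above 0.03 m or angle between meter's own z axis and vertical above 0.3 rad).
It fails at once if the breadboard is disturbed (moved by over 30 mm or tipped) (distance of breadboard from where it was at the start of the episode above 0.03 m or angle between breadboard's own z axis and vertical above 0.3 rad).
It fails at once if the coffee cup is disturbed (moved by over 30 mm or tipped) (distance of coffee from where it was at the start of the episode above 0.03 m or angle between coffee's own z axis and vertical above 0.3 rad).
Of cell_0, cell_1, cell_2, cell_3, cell_4, cell_5 only 4 to 6 are there at a start; the rules pass over those that are not, and their reading is None.
At some moment in a run one of cover may be knocked a few centimetres aside while the robot is not near it.
It also fails if it takes over 210 s, if anything falls off the work surface, if the arm or the gripper's body presses on something with over 40 N, if the wrist force passes 120 N, or if a joint passes its speed limit or range.

## Robot

A 6-joint arm with a two-finger parallel gripper is mounted at the origin on the work surface. World frame = base frame: x ahead of the robot, y to its left, z up, the work surface at z = 0. Lengths are in m, angles in rad, forces in N, time in s.
With the tool pointing down it reaches from about 0.325 to 0.875 m from the base axis. Payload 4.4 kg.
Tool frame: the origin (TCP) lies midway between the tips of the shut fingers; the grasp point (between the pads) lies 19 mm behind it; z points along the fingers, y is the line along which they close (so a half turn about z gives the same grasp; the last joint's range is limited). The gripper opens to 85 mm and grips with 20 to 120 N. Pads are 22 mm wide; open, the fingers measure 114 mm over their backs; the gripper's body (76 mm by 85 mm) begins 54 mm behind the grasp point. The pads swing forward as they close: fully open they stand 13 mm farther back than shut.
Start: joints at [-1.357, 0.207, 1.542, -0, 1.393, -0.15], TCP at [0.205, -0.537, 0.231] pointing down, gripper open.
Joint ranges: [-2.73, 2.73], [-0.86, 2.22], [0.23, 2.46], [-1.11, 4.25], [0.08, 2.63], [-2.82, 2.82]. Speed limits (rad/s): [2.79, 2.79, 3.14, 3.14, 3.14, 3.14].

## Interface

Orientations are given as a unit quaternion [x, y, z, w].
In Python, from plant import arm gives the robot as it stands.
- The arm moves only by the shell command python3 nudge.py 'ROWS' [FORCE]. ROWS is rows parted by semicolons, their numbers by spaces, 1 to 8 of them, each of 5 numbers: dx, dy, dz in m, then a turn about the tool's z in rad, then the finger opening in m; each row is the pose to reach, as a shift and turn from the pose commanded when the command began, along the tool's axes at that moment; what a row does not reach only later rows make up. A row lasts 1/10 s, in which the tool goes at most 0.05 m and 0.15 rad, less where a joint would pass 70% of its speed; a pose out of reach is approached as far as the arm can. The fingers move at their own pace and stop on an object; FORCE is the grip in N (left out, the last holds). Time passes only in rows, so rows that do not move let the fingers close. It prints the time, the measured TCP pose, the force, the opening and the grip force at its end.
- arm.sense(): the state, without advancing time (a new reading comes with each control period).
- arm.camera(name): name is "scene" or "top" or "wrist"; returns a dict with "color" (480x640x3 uint8, red, green, blue), "camera_matrix" (3x3 intrinsics, pixels), "R" (3x3) and "t" (3): a world point X has camera coordinates R X + t. Camera axes: x right, y down, z forward; pixel columns grow to the right and rows downward; lengths in m; the calibration is good to about 2 mm. A picture is of the moment at which its call begins. There is no depth.
- arm.job_done(): hands the job in; it is judged then, once.
The state is a dict: "clock": time; "q": joint angles; "dq": joint speeds; "tau": joint torques, N m; "position": TCP position; "eef_rot": TCP orientation; "contact_force": force on the tool from outside, world axes, zero at the start; "wrist_torque": the same for the moment, N m; "gripper_width": finger opening in m; "gripper_force": force on a finger pad.
Only numpy, scipy, OpenCV 4.12 (cv2) and the standard library are available. Lean on these libraries where they do the work, as an engineer would, in place of code of your own. Each camera call takes 0.05 s, during which the arm holds its last target. There are 200 camera calls.

## Working session

There is one attempt and no reset: what is moved stays moved. The work goes in short steps, Python scripts to look and compute and a shell command to move; the robot and the scene stay as the last step left them, time stands still between calls to the robot, and variables do not carry over. Pictures are saved under pics/ and viewed, at most 14 in all, crops included, and the job is handed in when it is done.

```bash
ls; mkdir -p pics; python3 - <<'E'
from plant import arm
import cv2,numpy as np
for n in ["scene","top"]:
    c=arm.camera(n); cv2.imwrite(f"pics/{n}0.png",c["color"][:,:,::-1]); np.savez(f"pics/{n}0.npz",**c)
    print(n,c["camera_matrix"].tolist(),c["R"].round(3).tolist(),c["t"].round(3).tolist(), (-c["R"].T@c["t"]).round(3))
print(arm.sense())
E
```

```text
nudge.py
pics
plant.py
  5 nudge.py
  3 plant.py
  8 total
scene [[583.2318231676065, 0.0, 318.18592112056365], [0.0, 583.2318231676065, 235.67776333564643], [0.0, 0.0, 1.0]] [[0.391, 0.92, 0.013], [0.645, -0.264, -0.717], [-0.657, 0.289, -0.697]] [-0.243, -0.29, 1.643] [ 1.361 -0.328  0.94 ]
top [[455.60804450019276, 0.0, 316.8573376233494], [0.0, 455.60804450019276, 247.1651198178167], [0.0, 0.0, 1.0]] [[0.015, -1.0, 0.018], [-0.996, -0.017, -0.088], [0.088, -0.017, -0.996]] [-0.006, 0.572, 1.061] [0.477 0.021 1.107]
{'clock': 0.1, 'q': array([-1.35751779e+00,  2.07359374e-01,  1.54284800e+00,  3.05615293e-05,
        1.39351382e+00, -1.50491568e-01]), 'dq': array([ 0.00073616, -0.00103912, -0.00325619, -0.00017949,  0.00085192,
        0.00012071]), 'tau': array([-9.15869782e-05, -3.84093082e+01, -2.92549092e+01, -9.15636497e-05,
        4.86278426e-03,  1.51457164e-05]), 'position': array([ 0.20443761, -0.53667754,  0.23021042]), 'eef_rot': array([ 9.83504398e-01,  1.80881083e-01, -1.83747222e-05, -1.06421896e-03]), 'contact_force': array([-0.01867644, -0.91673926,  0.03165947]), 'wrist_torque': array([-0.01358623,  0.00997361, -0.02144465]), 'gripper_force': 0.0, 'gripper_width': 0.08509196708378235}
```
View pics/top0.png

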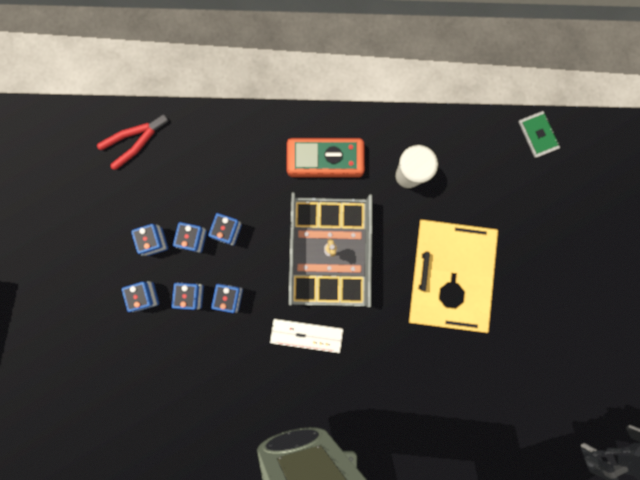

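View pics/scene0.png

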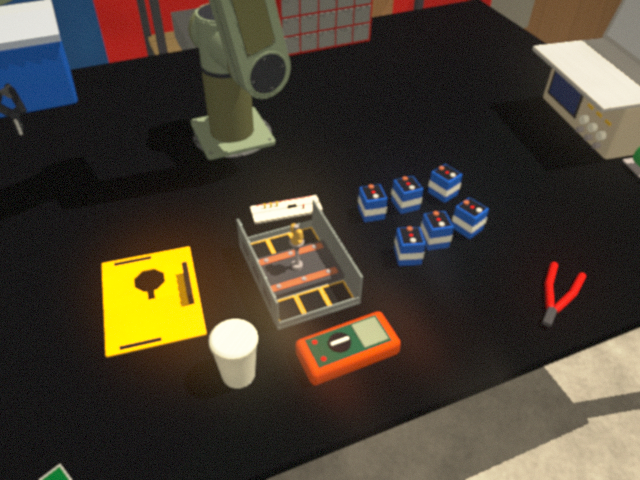

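The top view shows six cells in two rows of three (pixels 120–240, 215–312), the rack centred at about (331,250), the cover at about (453,276) with its keyhole at (452,295) and handle at (426,272), the meter at (326,157), the cup at (417,163) and the breadboard at (307,336). The scene view matches this. I'll zoom in next.

```bash
python3 - <<'E'
import cv2,numpy as np
a=cv2.imread("pics/top0.png"); s=cv2.imread("pics/scene0.png")
A=cv2.resize(a[205:320,115:245],None,fx=3,fy=3,interpolation=cv2.INTER_CUBIC)
B=cv2.resize(a[190:312,280:380],None,fx=3.8,fy=3.8,interpolation=cv2.INTER_CUBIC)[:345]
C=cv2.resize(s[155:275,345:500],None,fx=2.1,fy=2.1,interpolation=cv2.INTER_CUBIC)
D=cv2.resize(s[190:330,230:370],None,fx=1.8,fy=1.8,interpolation=cv2.INTER_CUBIC)
o=np.zeros((600,800,3),np.uint8)
for im,(x,y) in ((A,(0,0)),(B,(400,0)),(C,(0,347)),(D,(400,347))):
    h=min(im.shape[0],600-y); w=min(im.shape[1],800-x); o[y:y+h,x:x+w]=im[:h,:w]
cv2.imwrite("pics/z0.png",o)
E
```

View pics/z0.png

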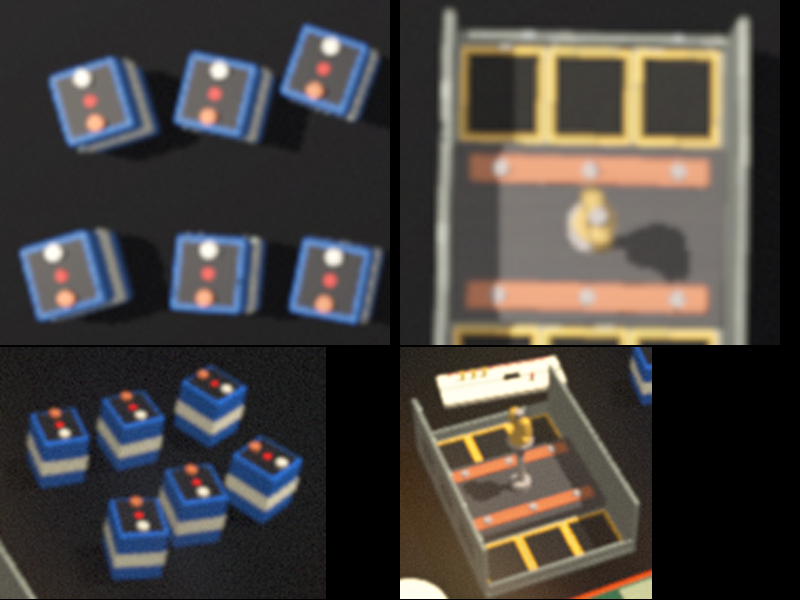

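```bash
cat > vis.py <<'E'
import cv2,numpy as np
def shot(name,tag):
    from plant import arm
    c=arm.camera(name); cv2.imwrite(f"pics/{name}{tag}.png",c["color"][:,:,::-1]); np.savez(f"pics/{name}{tag}.npz",**c); return c
def ray(c,uv):
    uv=np.atleast_2d(uv).astype(float)
    d=np.c_[uv,np.ones(len(uv))]@np.linalg.inv(c["camera_matrix"]).T@c["R"]
    return -c["R"].T@c["t"],d
def onz(c,uv,z):
    o,d=ray(c,uv); return o+d*((z-o[2])/d[:,2])[:,None]
def proj(c,X):
    p=np.atleast_2d(X)@c["R"].T+c["t"]; p=p@c["camera_matrix"].T; return p[:,:2]/p[:,2:]
def tri(c1,p1,c2,p2):
    P=[c["camera_matrix"]@np.c_[c["R"],c["t"]] for c in (c1,c2)]
    X=cv2.triangulatePoints(P[0],P[1],np.atleast_2d(p1).T.astype(float),np.atleast_2d(p2).T.astype(float))
    return (X[:3]/X[3]).T
def blobs(m,lo=3,hi=1e9,roi=None):
    m=m.astype(np.uint8)
    if roi: z=np.zeros_like(m); x0,y0,x1,y1=roi; z[y0:y1,x0:x1]=m[y0:y1,x0:x1]; m=z
    n,_,st,ce=cv2.connectedComponentsWithStats(m,connectivity=4)
    return [(ce[i],st[i,4]) for i in range(1,n) if lo<=st[i,4]<=hi]
def chans(c):
    a=c["color"].astype(int); return a[...,0],a[...,1],a[...,2]
def terms(c,roi):
    r,g,b=chans(c)
    red=(r>110)&(g<0.55*r)&(b<0.6*r)
    cop=(r>110)&(g>=0.5*r)&(r-b>45)
    wh=(np.minimum(np.minimum(r,g),b)>(215 if 0 else 190))
    return [blobs(m,2,120,roi) for m in (red,cop,wh)]
E
python3 - <<'E'
from vis import *
T=dict(np.load("pics/top0.npz"));S=dict(np.load("pics/scene0.npz"))
for n,c,roi in(("T",T,(115,205,245,320)),("S",S,(345,155,500,275))):
    for k,bl in zip(("red","cop","wh"),terms(c,roi)): print(n,k,[(p.round(1).tolist(),int(a)) for p,a in bl])
r,g,b=chans(T)
ye=(r>150)&(g>110)&(b<0.65*r)&(r-g<90)
cn,_=cv2.findContours(ye[190:312,285:378].astype(np.uint8),0,2)
for k in cn:
    if cv2.contourArea(k)>15: 
        q=cv2.minAreaRect(k+np.array([285,190])); print("yellow",cv2.contourArea(k),np.round(q[0],1),np.round(q[1],1),round(q[2],1)); print(onz(T,cv2.boxPoints(q),.006).round(4).tolist())
r,g,b=chans(S)
print("sc yellow",[(p.round(1).tolist(),int(a)) for p,a in blobs((r>120)&(g>80)&(b<0.6*r)&(r-g<80),15,3000,(230,190,370,330))])
for n,c,roi in(("T",T,(285,190,378,312)),("S",S,(235,215,350,330))):
    r,g,b=chans(c); m=((r>120)&(g<0.72*r)&(b<0.68*r)&(g>.3*r)).astype(np.uint8)
    print(n,"orange",[(p.round(1).tolist(),int(a)) for p,a in blobs(m,30,900,roi)])
E
```

```text
T red [([222.3, 227.5], 14), ([186.0, 235.8], 10), ([144.5, 238.0], 8), ([183.8, 295.7], 12), ([135.0, 296.5], 12), ([224.5, 298.0], 16)]
T cop [([222.5, 225.0], 2), ([224.3, 227.5], 6), ([220.0, 227.5], 2), ([222.5, 230.0], 2), ([219.5, 234.3], 30), ([186.1, 235.9], 19), ([144.7, 238.1], 24), ([184.0, 243.0], 31), ([146.1, 245.2], 32), ([134.8, 296.5], 20), ([184.1, 295.8], 17), ([224.6, 297.9], 17), ([136.3, 303.7], 35), ([182.8, 303.4], 33), ([222.7, 305.4], 32)]
T wh [([224.8, 219.9], 21), ([187.6, 228.0], 23), ([141.8, 230.3], 25), ([184.0, 287.7], 24), ([132.0, 288.6], 25), ([225.7, 290.0], 22)]
S red [([440.5, 168.0], 2), ([446.7, 172.0], 13), ([403.7, 177.3], 3), ([407.8, 183.3], 16), ([370.0, 185.0], 5), ([370.5, 187.0], 2), ([372.9, 191.4], 15), ([472.0, 206.5], 16), ([434.4, 213.0], 5), ([438.1, 218.7], 18), ([408.3, 228.7], 3), ([410.8, 234.5], 18)]
S cop [([441.3, 167.5], 22), ([404.7, 177.9], 24), ([370.8, 186.0], 25), ([466.3, 201.9], 26), ([435.6, 213.0], 29), ([438.5, 221.0], 2), ([409.4, 228.0], 27)]
S wh [([452.5, 174.5], 4), ([411.5, 187.0], 2), ([375.5, 195.5], 4
[... 360 characters left out ...]
low 326.5 [333.5 243. ] [24. 55.] 90.0
[[0.6127, 0.0298, 0.006], [0.6151, -0.1043, 0.006], [0.5564, -0.1046, 0.006], [0.5542, 0.0288, 0.006]]
yellow 1187.0 [329.5 215. ] [26. 67.] 90.0
[[0.6837, 0.0554, 0.006], [0.6868, -0.1087, 0.006], [0.6225, -0.1091, 0.006], [0.6197, 0.0542, 0.006]]
sc yellow [([277.6, 201.8], 18), ([265.6, 203.9], 39), ([283.0, 238.8], 460), ([314.2, 232.3], 29), ([267.9, 262.9], 16), ([346.3, 287.3], 48), ([308.4, 297.5], 438)]
T orange [([301.4, 234.0], 37), ([317.6, 234.4], 103), ([341.3, 234.7], 111), ([300.3, 267.1], 41), ([316.9, 267.5], 103), ([340.2, 268.2], 99)]
S orange [([305.8, 249.2], 109), ([276.5, 257.6], 235), ([302.2, 279.5], 441), ([338.6, 325.7], 84)]
```

```bash
python3 - <<'E'
from vis import *
T=dict(np.load("pics/top0.npz"));S=dict(np.load("pics/scene0.npz"))
tr=np.array([[222.3,227.5],[186,235.8],[144.6,238],[183.9,295.7],[134.9,296.5],[224.5,298]])
tc=np.array([[219.5,234.3],[184,243],[146.1,245.2],[182.8,303.4],[136.3,303.7],[222.7,305.4]])
tw=np.array([[224.8,219.9],[187.6,228],[141.8,230.3],[184,287.7],[132,288.6],[225.7,290]])
sr=np.array([[446.7,172],[407.8,183.3],[372.9,191.4],[472,206.5],[438.1,218.7],[410.8,234.5]])
for z,s in((.066,tr),(.071,(tc+tw)/2)): 
    P=onz(T,s,z); print(P.round(4).tolist())
for i,p in enumerate(onz(T,tr,.066)):   # match scene blob by nearest projection
    j=np.argmin(np.linalg.norm(proj(S,p)-sr,axis=1)); d=onz(T,tw[i],.071)-onz(T,tc[i],.071); d=d[0]
    print(i,j,"tri",tri(T,tr[i],S,sr[j]).round(4),"term gap",np.linalg.norm(d).round(4),"xaxis yaw",np.arctan2(d[1],d[0]).round(3))
r,g,b=chans(T)
for roi in((293,200,372,230),(290,273,372,306)):
    x0,y0,x1,y1=roi
    big=cv2.resize(T["color"][y0:y1,x0:x1],None,fx=6,fy=6,interpolation=cv2.INTER_CUBIC).astype(int)
    m=((big[...,0]-big[...,2])>50).astype(np.uint8)
    cn,h=cv2.findContours(m,cv2.RETR_CCOMP,2)
    for k,hh in zip(cn,h[0]):
        if cv2.contourArea(k)>3000:
            M=cv2.moments(k); q=cv2.minAreaRect(k); u=(np.array([M["m10"],M["m01"]])/M["m00"]+.5)/6-.5+[x0,y0]
            print("hole" if hh[3]>=0 else "outer",u.round(2),(np.array(q[1])/6).round(1),onz(T,u,.006).round(4)[0])
tp=np.array([[317.6,234.4],[341.3,234.7],[316.9,267.5],[340.2,268.2]])
print("strips",onz(T,tp,.022).round(4).tolist(), onz(T,tp,.022)[:2].mean(0)+onz(T,tp,.022)[2:].mean(0))
X=onz(T,[[329.5,247]],.12); print(X)
# nut blob
for n,c,roi in(("T",T,(318,236,345,262)),("S",S,(285,218,310,256))):
    r,g,b=chans(c); print(n,[(p.round(1).tolist(),int(a)) for p,a in blobs((r-b>60)&(g>.6*r),8,500,roi)])
E
```

```text
[[0.6101, 0.2213, 0.066], [0.5895, 0.3034, 0.066], [0.5829, 0.3971, 0.066], [0.4533, 0.3026, 0.066], [0.4499, 0.4125, 0.066], [0.4495, 0.211, 0.066]]
[[0.6104, 0.2207, 0.071], [0.5897, 0.3025, 0.071], [0.5829, 0.3968, 0.071], [0.4537, 0.3024, 0.071], [0.4508, 0.4123, 0.071], [0.4503, 0.2108, 0.071]]
0 5 tri [[0.61   0.2211 0.0661]] term gap 0.0351 xaxis yaw -0.318
1 4 tri [[0.5892 0.3026 0.0666]] term gap 0.0351 xaxis yaw -0.194
2 3 tri [[0.5826 0.3965 0.0662]] term gap 0.0357 xaxis yaw 0.323
3 1 tri [[0.4531 0.3023 0.0654]] term gap 0.0352 xaxis yaw -0.036
4 0 tri [[0.4496 0.4126 0.0645]] term gap 0.0354 xaxis yaw 0.324
5 2 tri [[0.4494 0.2108 0.0663]] term gap 0.035 xaxis yaw -0.161
outer [329.88 214.84] [69.  26.6] [ 0.6535 -0.0278  0.006 ]
hole [352.36 215.32] [17.  19.6] [ 0.6533 -0.0828  0.006 ]
hole [329.49 214.82] [17.1 19.7] [ 0.6535 -0.0269  0.006 ]
hole [306.18 214.22] [17.8 20.7] [0.654 0.03  0.006]
outer [328.38 288.69] [70.1 27. ] [ 0.4738 -0.0265  0.006 ]
hole [351.28 289.33] [17.4 20.2] [ 0.4731 -0.0817  0.006 ]
hole [328.05 288.79] [17.4 20.3] [ 0.4736 -0.0257  0.006 ]
hole [304.5  288.36] [18.  21.4] [0.4738 0.031  0.006 ]
strips [[0.603, 0.0017, 0.022], [0.6033, -0.0551, 0.022], [0.5237, 0.0022, 0.022], [0.5229, -0.0534, 0.022]] [ 1.12648912 -0.05229508  0.044     ]
[[ 0.5644755  -0.02281198  0.12      ]]
T [([331.1, 243.1], 165)]
S [([295.6, 234.3], 263), ([299.2, 251.6], 14), ([290.5, 252.7], 43)]
```

```bash
cat > go.py <<'E'
import sys,numpy as np
from plant import arm
from scipy.spatial.transform import Rotation as R
s=arm.sense(); Q=R.from_quat(s["eef_rot"]); M=Q.as_matrix(); yaw=np.arctan2(M[1,0],M[0,0])
print("t %.1f pos"%s["clock"],s["position"].round(4),"yaw %.3f"%yaw,"F",s["contact_force"].round(1),"w %.4f gf %.1f"%(s["gripper_width"],s["gripper_force"]),"q1 %.2f q6 %.2f tilt %.3f"%(s["q"][0],s["q"][5],np.hypot(M[0,2],M[1,2])))
if len(sys.argv)>3:
    a=list(map(float,sys.argv[1:])); d=M.T@(np.array(a[:3])-s["position"])
    t=-((a[3]-yaw+np.pi)%(2*np.pi)-np.pi) if len(a)>3 else 0
    print("rows",d.round(4),"turn %.3f"%t,"n",int(np.ceil(max(np.linalg.norm(d)/.05,abs(t)/.15))))
E
python3 nudge.py '0.649 -0.564 0 -0.889 0.085;0.649 -0.564 0 -0.889 0.085;0.649 -0.564 0 -0.889 0.085;0.649 -0.564 0 -0.889 0.085;0.649 -0.564 0 -0.889 0.085;0.649 -0.564 0 -0.889 0.085;0.649 -0.564 0 -0.889 0.085;0.649 -0.564 0 -0.889 0.085'
python3 go.py 0.610 0.221 0.18 1.253
```

```text
clock: 0.9
position: [0.3937, -0.1827, 0.2311]
eef_rot: [0.81, 0.586, 0.0, -0.0]
contact_force: [1.2, -0.6, 1.5]
gripper_width: 0.0849
gripper_force: 0.0
t 0.9 pos [ 0.3937 -0.1827  0.2311] yaw 1.252 F [ 1.2 -0.6  1.5] w 0.0849 gf 0.0 q1 -0.63 q6 -0.32 tilt 0.000
rows [0.4511 0.079  0.0511] turn -0.001 n 10
```

```bash
python3 nudge.py '0.451 0.079 0 0 0.085;0.451 0.079 0 0 0.085;0.451 0.079 0 0 0.085;0.451 0.079 0 0 0.085;0.451 0.079 0 0 0.085;0.451 0.079 0 0 0.085;0.451 0.079 0 0 0.085;0.451 0.079 0.05 0 0.085' >/dev/null
python3 nudge.py '0 0 0 0 0.085;0 0 0 0 0.085'>/dev/null
python3 go.py 0.610 0.221 0.025 1.253
python3 - <<'E'
from vis import *
shot("wrist","1")
E
```

```text
t 1.9 pos [0.5789 0.1647 0.2081] yaw 1.255 F [-0.5 -0.1  0.3] w 0.0850 gf 0.0 q1 0.13 q6 0.45 tilt 0.004
rows [0.0636 0.0127 0.1829] turn 0.002 n 4
```

View pics/wrist1.png

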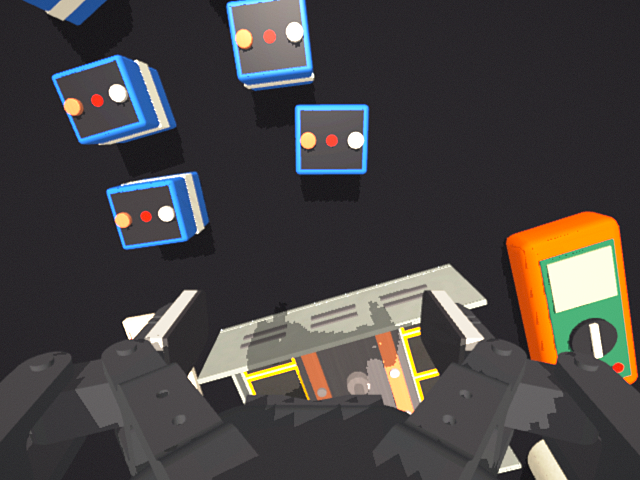

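The wrist view shows cell 0 square to the fingers, with its red dot at about (332,140). Its neighbours are at (270,37), (146,216) and (97,100). I'll check the cell 0 fix in this view and then go down.

```bash
python3 - <<'E'
from vis import *
W=dict(np.load("pics/wrist1.npz"));T=dict(np.load("pics/top0.npz"))
r,g,b=chans(W); tr=np.array([[222.3,227.5],[186,235.8],[144.6,238],[183.9,295.7],[134.9,296.5],[224.5,298]])
for p,a in blobs((r>150)&(g<.4*r)&(b<.4*r),30,400,(40,0,400,260)):
    X=onz(W,p,.066)[0]; j=np.argmin(np.linalg.norm(proj(T,X)-tr,axis=1)); print(p.round(1),a,X.round(4),j,tri(W,p,T,tr[j])[0].round(4))
# rack floor yellow in wrist: near-left bay corners by colour
E
python3 nudge.py '0.064 0.013 0 0 0.085;0.064 0.013 0.05 0 0.085;0.064 0.013 0.1 0 0.085;0.064 0.013 0.15 0 0.085;0.064 0.013 0.183 0 0.085;0.064 0.013 0.183 0 0.085;0.064 0.013 0.183 0 0.085'
python3 go.py 0.610 0.221 0.025 1.253
```

```text
[ 96.8 100.1] 124 [0.4544 0.3025 0.066 ] 3 [0.4533 0.3032 0.0638]
[331.3 140.2] 109 [0.6112 0.2211 0.066 ] 0 [0.6106 0.2214 0.065 ]
[145.6 216. ] 100 [0.4511 0.2111 0.066 ] 5 [0.4495 0.2113 0.0634]
clock: 2.65
position: [0.6128, 0.2194, 0.0284]
eef_rot: [0.811, 0.586, 0.0, 0.0]
contact_force: [1.6, 0.6, 1.0]
gripper_width: 0.085
gripper_force: 0.0
t 2.6 pos [0.6128 0.2194 0.0284] yaw 1.251 F [1.6 0.6 1. ] w 0.0850 gf 0.0 q1 0.21 q6 0.53 tilt 0.000
rows [ 0.0006 -0.0031  0.0034] turn -0.002 n 1
```

```bash
python3 nudge.py '0 -0.003 0.003 0 0.085;0 -0.003 0.003 0 0.04;0 -0.003 0.003 0 0.04;0 -0.003 0.003 0 0.04;0 -0.003 0.003 0 0.04;0 -0.003 0.003 0 0.04' 60 >/dev/null; python3 go.py
python3 nudge.py '0 0 -0.05 -0.15 0.04;0 0 -0.1 -0.3 0.04;0 0 -0.12 -0.318 0.04;0 0 -0.12 -0.318 0.04' >/dev/null; python3 go.py 0.654 0.030 0.15 1.565
```

```text
t 3.2 pos [0.6114 0.2218 0.0268] yaw 1.253 F [0.7 0.1 7.1] w 0.0554 gf 64.9 q1 0.22 q6 0.53 tilt 0.004
t 3.6 pos [0.6124 0.2223 0.1491] yaw 1.571 F [ 0.7 -0.  -2.8] w 0.0554 gf 66.4 q1 0.22 q6 0.22 tilt 0.009
rows [-0.1923  0.0416 -0.0009] turn 0.006 n 4
```

```bash
python3 nudge.py '-0.192 0.042 0 0.006 0.04;-0.192 0.042 0 0.006 0.04;-0.192 0.042 0 0.006 0.04;-0.192 0.042 0 0.006 0.04;-0.192 0.042 0 0.006 0.04;-0.192 0.042 0.05 0.006 0.04;-0.192 0.042 0.085 0.006 0.04;-0.192 0.042 0.085 0.006 0.04' >/dev/null; python3 go.py .654 .030 .0335 1.565
```

```text
t 4.5 pos [0.6454 0.03   0.0512] yaw 1.564 F [-0.3 -0.2 -2.9] w 0.0555 gf 66.7 q1 -0.09 q6 -0.08 tilt 0.014
rows [-0.      0.0088  0.0176] turn -0.001 n 1
```

```bash
python3 nudge.py '0 0 0 0 0.04;0 0 0 0 0.04' >/dev/null; python3 go.py .654 .030 .0335 1.565
```

```text
t 4.7 pos [0.6518 0.0299 0.06  ] yaw 1.565 F [ 0.2 -0.2 -3.3] w 0.0556 gf 66.7 q1 -0.09 q6 -0.08 tilt 0.001
rows [0.0001 0.0022 0.0265] turn 0.000 n 1
```

```bash
python3 nudge.py '0 0.001 0.01 0 0.04;0 0.001 0.018 0 0.04;0 0.001 0.023 0 0.04;0 0.001 0.025 0 0.04;0 0.001 0.025 0 0.04;0 0.001 0.025 0 0.04' >/dev/null; python3 go.py .654 .030 .0335 1.565
python3 - <<'E'
from vis import *
shot("scene","2")
E
```

```text
t 5.2 pos [0.6526 0.0295 0.0344] yaw 1.565 F [ 0.3 -0.3 -3.6] w 0.0554 gf 66.9 q1 -0.09 q6 -0.08 tilt 0.000
rows [0.0005 0.0014 0.0009] turn -0.000 n 1
```

View pics/scene2.png

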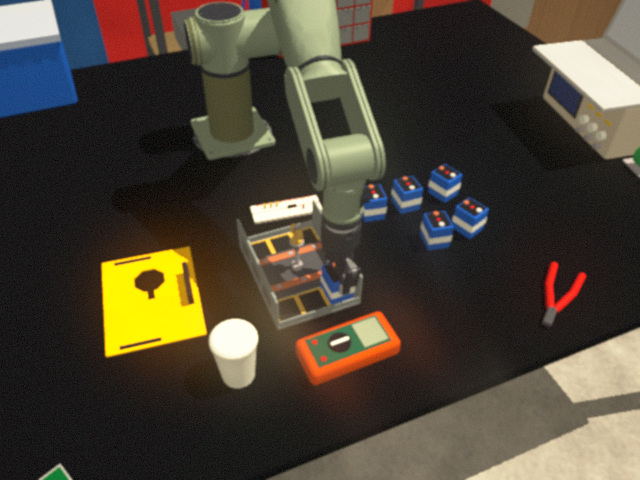

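The cell is in the far-left bay at (340,282), held by the gripper between the lips. I'll seat and release it.

```bash
python3 nudge.py '0 0 0.002 0 0.04;0 0 0.002 0 0.04;0 0 0.002 0 0.07;0 0 0.002 0 0.07;0 0 0.002 0 0.07' >/dev/null; python3 go.py
python3 nudge.py '0 0 -0.03 0 0.075;0 0 -0.08 0 0.085;0 0 -0.12 0 0.085;0 0 -0.12 0 0.085;0 0 -0.12 0 0.085' >/dev/null; python3 go.py .5895 .303 .15 1.377
```

```text
t 5.8 pos [0.653  0.0295 0.033 ] yaw 1.565 F [-0.2 -0.5 -0.2] w 0.0704 gf 0.0 q1 -0.09 q6 -0.08 tilt 0.001
t 6.3 pos [0.6537 0.0294 0.1546] yaw 1.565 F [-0.2  0.2 -0.5] w 0.0845 gf 0.0 q1 -0.09 q6 -0.08 tilt 0.004
rows [ 0.2732 -0.0659  0.0042] turn 0.188 n 6
```

```bash
python3 nudge.py '0.273 -0.066 0.004 0.188 0.085;0.273 -0.066 0.004 0.188 0.085;0.273 -0.066 0.004 0.188 0.085;0.273 -0.066 0.004 0.188 0.085;0.273 -0.066 0.004 0.188 0.085;0.273 -0.066 0.004 0.188 0.085;0.273 -0.066 0.004 0.188 0.085;0.273 -0.066 0.004 0.188 0.085' >/dev/null
python3 nudge.py '0 0 0.05 0 0.085;0 0 0.09 0 0.085;0 0 0.115 0 0.085;0 0 0.123 0 0.085;0 0 0.123 0 0.085;0 0 0.123 0 0.085' >/dev/null; python3 go.py .5895 .303 .027 1.377
```

```text
t 7.7 pos [0.5896 0.3025 0.0266] yaw 1.376 F [-0.4 -0.  -0.1] w 0.0849 gf 0.0 q1 0.34 q6 0.54 tilt 0.002
rows [ 0.0005 -0.0002 -0.0004] turn -0.001 n 1
```

```bash
python3 nudge.py '0 0 0 0 0.04;0 0 0 0 0.04;0 0 0 0 0.04;0 0 0 0 0.04;0 0 0 0 0.04' 60 >/dev/null; python3 go.py
python3 nudge.py '0 0 -0.05 -0.15 0.04;0 0 -0.1 -0.188 0.04;0 0 -0.125 -0.188 0.04;0 0 -0.125 -0.188 0.04;0 0 -0.125 -0.188 0.04' >/dev/null
python3 nudge.py '-0.329 0.066 0 0 0.04;-0.329 0.066 0 0 0.04;-0.329 0.066 0 0 0.04;-0.329 0.066 0 0 0.04;-0.329 0.066 0 0 0.04;-0.329 0.066 0 0 0.04;-0.329 0.066 0 0 0.04;-0.329 0.066 0 0 0.04' >/dev/null
python3 nudge.py '0 0 0 0 0.04;0 0 0 0 0.04' >/dev/null; python3 go.py .6535 -.027 .0335 1.565
```

```text
t 8.2 pos [0.5899 0.3035 0.0276] yaw 1.377 F [ 0.4 -0.6  5.5] w 0.0551 gf 64.6 q1 0.34 q6 0.54 tilt 0.004
t 9.7 pos [ 0.6502 -0.0251  0.1474] yaw 1.566 F [-0.5  0.5 -2.5] w 0.0553 gf 65.7 q1 -0.17 q6 -0.17 tilt 0.005
rows [-0.002   0.0039  0.1138] turn 0.001 n 3
```

```bash
python3 nudge.py '-0.002 0.003 0.04 0 0.04;-0.002 0.003 0.075 0 0.04;-0.002 0.003 0.095 0 0.04;-0.002 0.003 0.106 0 0.04;-0.002 0.003 0.112 0 0.04;-0.002 0.003 0.115 0 0.04;-0.002 0.003 0.115 0 0.04;-0.002 0.003 0.115 0 0.04' >/dev/null; python3 go.py .6535 -.027 .0335 1.565
```

```text
t 10.5 pos [ 0.6563 -0.0286  0.0368] yaw 1.565 F [-0.3  0.8 -2.7] w 0.0553 gf 65.6 q1 -0.18 q6 -0.17 tilt 0.003
rows [ 0.0016 -0.0029  0.0033] turn -0.000 n 1
```

```bash
python3 nudge.py '0.001 -0.002 0.003 0 0.04;0.001 -0.002 0.005 0 0.04;0.001 -0.002 0.005 0 0.04;0.001 -0.002 0.005 0 0.07;0.001 -0.002 0.005 0 0.07;0.001 -0.002 0.005 0 0.07' >/dev/null; python3 go.py
python3 nudge.py '0 0 -0.03 0 0.075;0 0 -0.08 0 0.085;0 0 -0.12 0 0.085;0 0 -0.12 0 0.085;0 0 -0.12 0 0.085' >/dev/null; python3 go.py .5829 .397 .15 1.894
```

```text
t 11.1 pos [ 0.6533 -0.0276  0.0305] yaw 1.565 F [ 0.1 -0.5 -0.3] w 0.0702 gf 0.0 q1 -0.17 q6 -0.17 tilt 0.001
t 11.6 pos [ 0.6542 -0.0277  0.152 ] yaw 1.565 F [-0.2 -0.4 -0.5] w 0.0851 gf 0.0 q1 -0.17 q6 -0.17 tilt 0.003
rows [ 0.4242 -0.0738  0.0015] turn -0.329 n 9
```

```bash
python3 nudge.py '0.424 -0.074 0 -0.329 0.085;0.424 -0.074 0 -0.329 0.085;0.424 -0.074 0 -0.329 0.085;0.424 -0.074 0 -0.329 0.085;0.424 -0.074 0 -0.329 0.085;0.424 -0.074 0 -0.329 0.085;0.424 -0.074 0 -0.329 0.085;0.424 -0.074 0 -0.329 0.085' >/dev/null
python3 nudge.py '0 0 0 0 0.085;0 0 0 0 0.085;0 0 0 0 0.085' >/dev/null;python3 go.py .5829 .397 .027 1.894
```

```text
t 12.7 pos [0.586  0.3655 0.1482] yaw 1.893 F [-0.7 -0.3 -0.4] w 0.0851 gf 0.0 q1 0.43 q6 0.11 tilt 0.004
rows [0.031  0.0075 0.1211] turn -0.001 n 3
```

```bash
python3 nudge.py '0.031 0.0075 0.01 0 0.085;0.031 0.0075 0.05 0 0.085;0.031 0.0075 0.09 0 0.085;0.031 0.0075 0.112 0 0.085;0.031 0.0075 0.122 0 0.085;0.031 0.0075 0.122 0 0.085;0.031 0.0075 0.122 0 0.085' >/dev/null;python3 go.py .5829 .397 .027 1.894
python3 nudge.py '0 0 0 0 0.04;0 0 0 0 0.04;0 0 0 0 0.04;0 0 0 0 0.04;0 0 0 0 0.04' 60 >/dev/null; python3 go.py
python3 nudge.py '0 0 -0.05 0.15 0.04;0 0 -0.1 0.3 0.04;0 0 -0.125 0.329 0.04;0 0 -0.125 0.329 0.04;0 0 -0.125 0.329 0.04' >/dev/null;python3 go.py .653 -.084 .15 1.565
```

```text
t 13.4 pos [0.5855 0.3983 0.0297] yaw 1.892 F [0.1 0.7 0. ] w 0.0850 gf 0.0 q1 0.48 q6 0.15 tilt 0.002
rows [-0.0004 -0.0028  0.0027] turn -0.002 n 1
t 13.9 pos [0.5851 0.3994 0.0307] yaw 1.894 F [-0.3 -1.7  7.4] w 0.0551 gf 66.2 q1 0.48 q6 0.15 tilt 0.003
t 14.4 pos [0.5832 0.3984 0.152 ] yaw 1.566 F [-0.9 -0.  -4.6] w 0.0551 gf 66.3 q1 0.48 q6 0.48 tilt 0.002
rows [-0.482   0.0722  0.0023] turn 0.001 n 10
```

```bash
python3 nudge.py '-0.48 0.072 0 0 0.04;-0.48 0.072 0 0 0.04;-0.48 0.072 0 0 0.04;-0.48 0.072 0 0 0.04;-0.48 0.072 0 0 0.04;-0.48 0.072 0 0 0.04;-0.48 0.072 0 0 0.04;-0.48 0.072 0 0 0.04' >/dev/null;python3 go.py .653 -.082 .15 1.565
```

```text
t 15.2 pos [0.6379 0.0012 0.1484] yaw 1.566 F [ 1.3  1.  -3.9] w 0.0549 gf 66.1 q1 -0.13 q6 -0.13 tilt 0.008
rows [-0.0832  0.0155 -0.0018] turn 0.001 n 2
```

```bash
python3 nudge.py '-0.082 0.012 0 0 0.04;-0.082 0.012 0 0 0.04;-0.082 0.012 0 0 0.04;-0.082 0.012 0 0 0.04;-0.082 0.012 0.03 0 0.04;-0.082 0.012 0.06 0 0.04;-0.082 0.012 0.06 0 0.04;-0.082 0.012 0.06 0 0.04' >/dev/null;python3 go.py .653 -.082 .038 1.565
```

```text
t 16.0 pos [ 0.6536 -0.0795  0.095 ] yaw 1.567 F [-1.5 -4.9  6.6] w 0.0550 gf 79.1 q1 -0.25 q6 -0.25 tilt 0.004
rows [-0.0023 -0.0007  0.057 ] turn 0.002 n 2
```

```bash
python3 nudge.py '0 0 -0.05 0 0.04;0 0 -0.05 0 0.04;0 0 -0.05 0 0.04' >/dev/null;python3 go.py .653 -.082 .038 1.565
python3 - <<'E'
from vis import *
W=shot("wrist","3");S=shot("scene","3");T=shot("top","3")
o=np.zeros((480,800,3),np.uint8); o[:300,:400]=cv2.resize(W["color"],(400,300)); o[:300,400:]=cv2.resize(T["color"][180:315,260:440],(400,300)); o[300:,:]=0
o[300:480,:240]=cv2.resize(S["color"][200:335,230:410],(240,180))
cv2.imwrite("pics/z3.png",o[:,:,::-1])
E
```

```text
t 16.3 pos [ 0.6525 -0.0775  0.1435] yaw 1.567 F [ 0.1  0.4 -4.5] w 0.0550 gf 78.2 q1 -0.25 q6 -0.25 tilt 0.001
rows [-0.0046  0.0004  0.1055] turn 0.002 n 3
```

View pics/z3.png

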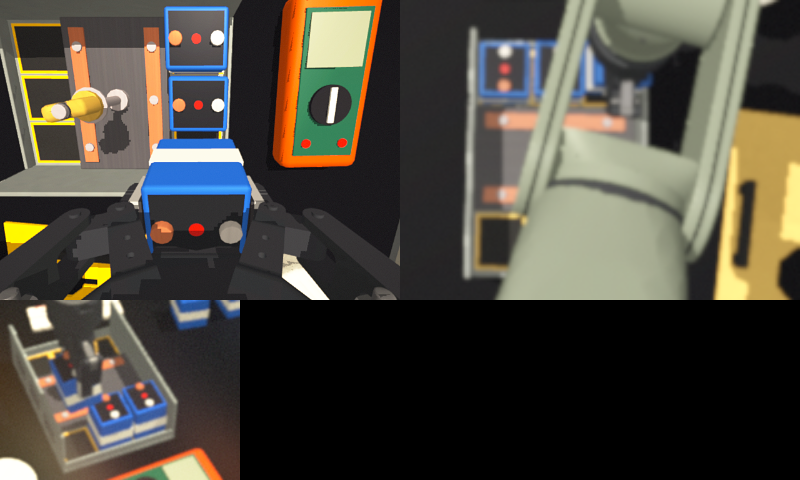

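The wrist view shows the two placed cells at (197,38) and (197,103) of the crop, square, with a gap between them. The held cell is at (196,200), with its terminals at row 230 and its band facing the camera. I'll check whether it has tipped in the grip.

```bash
python3 - <<'E'
from vis import *
W=dict(np.load("pics/wrist3.npz")); S=dict(np.load("pics/scene3.npz"))
p=np.array([.6525,-.0775,.1435]); b=p-[0,.002,.0307]
print("cam",(-W["R"].T@W["t"]).round(3), "axis",W["R"][2].round(3))
for n,o in(("red",[0,0,.066]),("top+y edge",[0,.026,.066]),("bot+y edge",[0,.026,0]),("top -y",[0,-.026,.066])): print(n,proj(W,b+np.array(o)).round(1)/1.6)
r,g,bb=chans(W)
for q,a in blobs((r>120)&(g<.4*r)&(bb<.4*r),20,900,(180,0,400,420)): print(q.round(1),a,onz(W,q,.072)[0].round(4))
for q,a in blobs((r>150)&(g>150)&(bb>150),300,9000,(230,200,420,300)):print("band",q)
E
```

```text
cam [ 0.653 -0.01   0.285] axis [ 0.001 -0.266 -0.964]
red [[195.6875 219.1875]]
top+y edge [[195.5    174.0625]]
bot+y edge [[195.5625 141.9375]]
top -y [[195.8125 259.375 ]]
[313.7  61.4] 206 [0.6533 0.0287 0.072 ]
[317.1 167.7] 177 [ 0.6551 -0.0281  0.072 ]
[313.7 367. ] 409 [ 0.6527 -0.1625  0.072 ]
band [312.2081761  247.95691824]
```

```bash
python3 nudge.py '0.205 0 0 0 0.04;0.205 0 0 0 0.04;0.205 0 0 0 0.04;0.205 0 0 0 0.04;0.205 -0.1 0 0 0.04;0.205 -0.1 0 0 0.04;0.205 -0.1 0 0 0.04;0.205 -0.1 0 0 0.04' >/dev/null
python3 nudge.py '0 0 0.05 0 0.04;0 0 0.08 0 0.04;0 0 0.095 0 0.04;0 0 0.102 0 0.04;0 0 0.104 0 0.04;0 0 0.104 0 0.04' >/dev/null
python3 go.py .55 .13 .038 1.565
```

```text
t 17.9 pos [0.5555 0.1263 0.0405] yaw 1.565 F [-0.1  0.1 -3.7] w 0.0553 gf 77.9 q1 0.07 q6 0.08 tilt 0.003
rows [ 0.0036 -0.0055  0.0025] turn -0.000 n 1
```

```bash
python3 nudge.py '0 0 0.004 0 0.04;0 0 0.006 0 0.04;0 0 0.006 0 0.04' >/dev/null;python3 go.py
python3 nudge.py '0 0 0.002 0 0.04;0 0 0.003 0 0.07;0 0 0.003 0 0.07;0 0 0.003 0 0.07;0 0 0.003 0 0.085' >/dev/null;python3 go.py
python3 nudge.py '0 0 -0.05 0 0.085;0 0 -0.1 0 0.085;0 0 -0.14 0 0.085;-0.1 0 -0.14 0 0.085;-0.1 0 -0.14 0 0.085;-0.1 0 -0.14 0 0.085;-0.1 0 -0.14 0 0.085' >/dev/null
python3 - <<'E'
from vis import *
W=shot("wrist","4")
cv2.imwrite("pics/w4.png",cv2.resize(W["color"],(480,360))[:,:,::-1])
r,g,bb=chans(W)
for q,a in blobs((r>120)&(g<.4*r)&(bb<.4*r),20,900): print("red",q.round(1),a,onz(W,q,.066)[0].round(4))
E
python3 go.py
```

```text
t 18.1 pos [0.5538 0.1263 0.0336] yaw 1.565 F [-0.7  0.2 -3.9] w 0.0553 gf 77.9 q1 0.07 q6 0.08 tilt 0.000
t 18.6 pos [0.5542 0.1264 0.0307] yaw 1.565 F [-0.1 -0.1 -0.3] w 0.0821 gf 0.0 q1 0.07 q6 0.08 tilt 0.001
red [313.6  73.4] 153 [0.5544 0.1305 0.066 ]
red [102.2 174.3] 60 [0.4107 0.0686 0.066 ]
red [586.4 180.2] 20 [0.7398 0.0617 0.066 ]
red [580.1 216.2] 44 [0.7402 0.0367 0.066 ]
red [458.2 230. ] 130 [0.6558 0.0274 0.066 ]
red [573.6 254.2] 39 [0.7408 0.0086 0.066 ]
red [567.9 286.2] 32 [ 0.7412 -0.0163  0.066 ]
red [561.6 323.2] 39 [ 0.7418 -0.0468  0.066 ]
red [625.3 336.5] 112 [ 0.793  -0.0586  0.066 ]
red [577.6 337.8] 110 [ 0.7564 -0.0594  0.066 ]
red [622.7 357.3] 239 [ 0.795 -0.077  0.066]
red [596.9 352. ] 21 [ 0.7738 -0.0722  0.066 ]
t 19.4 pos [0.553  0.0263 0.1703] yaw 1.564 F [-0.3  0.1  1.2] w 0.0851 gf 0.0 q1 -0.11 q6 -0.10 tilt 0.001
```

View pics/w4.png

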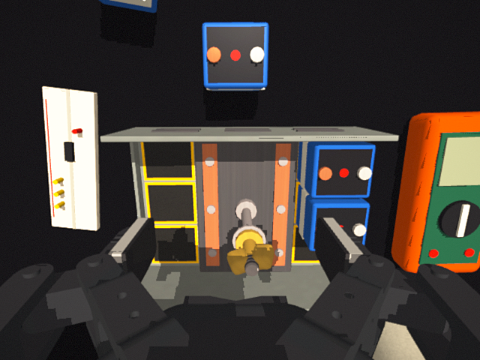

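The cell now stands upright and square at (236,55) in the crop, which is (0.554, 0.1305). I'll regrip it.

```bash
python3 nudge.py '0.104 0.001 0 0 0.085;0.104 0.001 0 0 0.085;0.104 0.001 0 0 0.085;0.104 0.001 0.05 0 0.085;0.104 0.001 0.09 0 0.085;0.104 0.001 0.125 0 0.085;0.104 0.001 0.142 0 0.085;0.104 0.001 0.142 0 0.085' >/dev/null
python3 nudge.py '0 0 0 0 0.085;0 0 0 0 0.085;0 0 0 0 0.04;0 0 0 0 0.04;0 0 0 0 0.04;0 0 0 0 0.04;0 0 0 0 0.04' 80 >/dev/null; python3 go.py
python3 nudge.py '0 0 -0.04 0 0.04;0 0 -0.08 0 0.04;0 0 -0.12 0 0.04;0 0.04 -0.125 0 0.04;0 0.08 -0.125 0 0.04;0 0.1 -0.125 0 0.04;0 0.1 -0.125 0 0.04;0 0.1 -0.125 0 0.04' >/dev/null;python3 go.py .653 -.0835 .15 1.565
```

```text
t 20.9 pos [0.5559 0.1304 0.0299] yaw 1.565 F [-0.9  0.9  6.1] w 0.0550 gf 86.5 q1 0.08 q6 0.08 tilt 0.002
t 21.7 pos [0.6535 0.1295 0.1514] yaw 1.564 F [-1.2 -0.9 -3.5] w 0.0551 gf 87.0 q1 0.07 q6 0.07 tilt 0.004
rows [-0.213   0.0009  0.0015] turn -0.001 n 5
```

```bash
python3 nudge.py '-0.04 0 0 0 0.04;-0.08 0 0 0 0.04;-0.12 0 0 0 0.04;-0.16 0 0 0 0.04;-0.2 0 0 0 0.04;-0.213 0 0 0 0.04;-0.213 0 0 0 0.04;-0.213 0 0 0 0.04' >/dev/null
python3 nudge.py '0 0 0.02 0 0.04;0 0 0.03 0 0.04;0 0 0.03 0 0.04' >/dev/null;python3 go.py .653 -.0835 .038 1.565
```

```text
t 22.8 pos [ 0.6511 -0.0809  0.1203] yaw 1.567 F [ 0.4 -0.1 -4.1] w 0.0549 gf 87.0 q1 -0.26 q6 -0.25 tilt 0.006
rows [-0.0028  0.0024  0.0823] turn 0.002 n 2
```

```bash
python3 nudge.py '-0.003 0.001 0 0 0.04;-0.003 0.001 0 0 0.04;-0.003 0.001 0 0 0.04' >/dev/null;python3 go.py .653 -.0835 .038 1.565
python3 nudge.py '0 0 0.02 0 0.04;0 0 0.03 0 0.04;0 0 0.04 0 0.04;0 0 0.045 0 0.04;0 0 0.045 0 0.04;0 0 0.045 0 0.04' >/dev/null;python3 go.py .653 -.0835 .037 1.565
```

```text
t 23.1 pos [ 0.6552 -0.0864  0.1244] yaw 1.565 F [ 0.1 -0.  -2.8] w 0.0549 gf 87.0 q1 -0.26 q6 -0.26 tilt 0.002
rows [ 0.0029 -0.0024  0.0863] turn -0.000 n 2
t 23.7 pos [ 0.6658 -0.0781  0.0965] yaw 1.567 F [-5.5 26.9 46.9] w 0.0549 gf 110.3 q1 -0.25 q6 -0.25 tilt 0.028
rows [-0.0061 -0.0143  0.0591] turn 0.002 n 2
```

```bash
python3 nudge.py '0 0 -0.045 0 0.04;0 0 -0.06 0 0.04;0 0 -0.06 0 0.04;0 0 -0.06 0 0.04;0 0 -0.06 0 0.04;0 0 -0.06 0 0.04' >/dev/null;python3 go.py .653 -.0835 .038 1.565
python3 - <<'E'
from vis import *
from plant import arm
W=shot("wrist","5");S=shot("scene","5")
p=arm.sense()["position"]; b=p-[0,0,.03]
for n,o in(("red",[0,0,.066]),("top+y edge",[0,.026,.066]),("bot+y edge",[0,.026,0]),("top -y",[0,-.026,.066])): print(n,proj(W,b+np.array(o)).round(1)/1.6)
r,g,bb=chans(W)
for q,a in blobs((r>120)&(g<.4*r)&(bb<.4*r),20,900,(180,0,400,420)): print(q.round(1)/1.6,a,onz(W,q,.072)[0].round(4))
o=np.zeros((300,800,3),np.uint8); o[:,:400]=cv2.resize(W["color"],(400,300)); o[:,400:]=cv2.resize(S["color"][200:335,230:410],(400,300))
cv2.imwrite("pics/z5.png",o[:,:,::-1])
E
```

```text
t 24.3 pos [ 0.6525 -0.0863  0.1348] yaw 1.564 F [-0.4 -1.2 -3.9] w 0.0553 gf 104.8 q1 -0.26 q6 -0.26 tilt 0.006
rows [0.0027 0.0011 0.0968] turn -0.001 n 2
red [[196.75   217.6875]]
top+y edge [[196.5    171.5625]]
bot+y edge [[196.6875 140.    ]]
top -y [[197.   258.75]]
[196.125   24.6875] 229 [0.6532 0.0287 0.072 ]
[198.5    95.625] 194 [ 0.655  -0.0281  0.072 ]
[196.0625 204.375 ] 485 [ 0.6521 -0.1358  0.072 ]
```

View pics/z5.png

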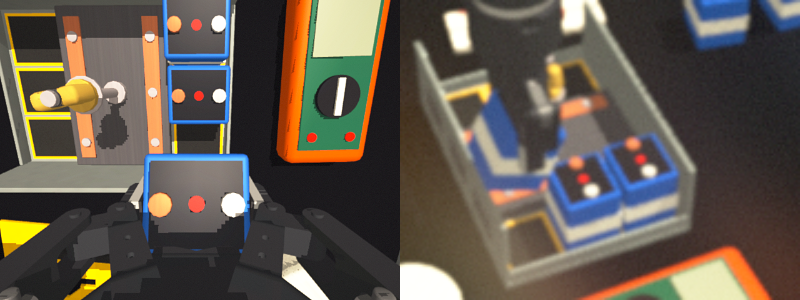

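The held cell is tilted the other way now: its top edge is at row 155, where an upright cell would be at 171. Its lower edge caught the cheek, because the TCP settled about 3 mm past the target. I'll straighten it on the bench beside the rack again and settle before lowering.

```bash
python3 nudge.py '0.04 0 0 0 0.04;0.08 0 0 0 0.04;0.12 0 0 0 0.04;0.16 0 0 0 0.04;0.2 0 0 0 0.04;0.213 0 0 0 0.04;0.213 0 0 0 0.04;0.213 0 0 0 0.04' >/dev/null
python3 nudge.py '0 0 0.04 0 0.04;0 0 0.07 0 0.04;0 0 0.085 0 0.04;0 0 0.095 0 0.04;0 0 0.1 0 0.04;0 0 0.1 0 0.04' >/dev/null;python3 go.py
python3 nudge.py '0 0 0.002 0 0.07;0 0 0.003 0 0.07;0 0 0.003 0 0.07;0 0 0.003 0 0.085' >/dev/null;python3 go.py
python3 nudge.py '0 0 -0.05 0 0.085;0 0 -0.1 0 0.085;0 0 -0.13 0 0.085;-0.08 0 -0.13 0 0.085;-0.08 0 -0.13 0 0.085;-0.08 0 -0.13 0 0.085;-0.08 0 -0.13 0 0.085;-0.08 0 -0.13 0 0.085' >/dev/null
python3 - <<'E'
from vis import *
W=shot("wrist","6")
r,g,bb=chans(W)
for q,a in blobs((r>120)&(g<.4*r)&(bb<.4*r),20,900,(200,0,420,300)): print("red",q.round(1),a,onz(W,q,.066)[0].round(4))
m=((bb>120)&(r<90)).astype(np.uint8); cn,_=cv2.findContours(m,0,2)
for k in cn:
    if cv2.contourArea(k)>400 or len(k)>80: q=cv2.minAreaRect(k); print("blue",np.round(q[0]),np.round(q[1]),round(q[2],1))
E
python3 go.py
```

```text
t 25.8 pos [0.6563 0.1262 0.0387] yaw 1.564 F [ 0.5 -0.1 -4. ] w 0.0551 gf 104.7 q1 0.06 q6 0.07 tilt 0.001
t 26.2 pos [0.6566 0.1269 0.0365] yaw 1.565 F [-0.2 -0.5 -0.4] w 0.0823 gf 0.0 q1 0.06 q6 0.07 tilt 0.002
red [316.5 144.5] 147 [0.6576 0.1094 0.066 ]
red [310.9 264.5] 127 [0.6534 0.0267 0.066 ]
blue [310. 296.] [139.  81.] 90.0
blue [316. 142.] [81. 86.] 90.0
blue [38. 24.] [47. 75.] 90.0
blue [21. 17.] [34. 42.] 90.0
t 27.1 pos [0.6551 0.0478 0.1652] yaw 1.566 F [-0.9 -0.2  0.2] w 0.0851 gf 0.0 q1 -0.06 q6 -0.05 tilt 0.000
```

```bash
python3 nudge.py '0.062 0.002 0 0 0.085;0.062 0.002 0 0 0.085;0.062 0.002 0 0 0.085;0.062 0.002 0.05 0 0.085;0.062 0.002 0.09 0 0.085;0.062 0.002 0.125 0 0.085;0.062 0.002 0.137 0 0.085;0.062 0.002 0.137 0 0.085' >/dev/null
python3 nudge.py '0 0 0 0 0.085;0 0 0 0 0.085;0 0 0 0 0.04;0 0 0 0 0.04;0 0 0 0 0.04;0 0 0 0 0.04;0 0 0 0 0.04' 80 >/dev/null; python3 go.py
python3 nudge.py '0 0 -0.04 0 0.04;0 0 -0.08 0 0.04;0 0 -0.11 0 0.04;0 0 -0.125 0 0.04;0 0 -0.125 0 0.04;-0.04 0 -0.125 0 0.04;-0.08 0 -0.125 0 0.04;-0.12 0 -0.125 0 0.04' >/dev/null
python3 nudge.py '-0.04 0 0 0 0.04;-0.06 0 0 0 0.04;-0.068 0 0 0 0.04;-0.07 0 0 0 0.04;-0.07 0 0 0 0.04;-0.07 0 0 0 0.04;-0.07 0 0 0 0.04;-0.07 0 0 0 0.04' >/dev/null;python3 go.py .653 -.0835 .15 1.565
```

```text
t 28.6 pos [0.6589 0.1088 0.0303] yaw 1.565 F [-0.3  0.4  6. ] w 0.0550 gf 86.8 q1 0.03 q6 0.04 tilt 0.003
t 30.1 pos [ 0.6566 -0.0801  0.1534] yaw 1.566 F [ 0.   0.4 -3.4] w 0.0552 gf 86.7 q1 -0.25 q6 -0.25 tilt 0.000
rows [-0.0034 -0.0036  0.0034] turn 0.001 n 1
```

```bash
python3 nudge.py '-0.004 -0.002 0.02 0 0.04;-0.004 -0.002 0.03 0 0.04;-0.004 -0.002 0.03 0 0.04;-0.004 -0.002 0.03 0 0.04;-0.004 -0.002 0.03 0 0.04;-0.004 -0.002 0.03 0 0.04' >/dev/null;python3 go.py .653 -.084 .038 1.565
python3 - <<'E'
from vis import *
from plant import arm
W=shot("wrist","7")
p=arm.sense()["position"]; b=p-[0,-.0006,.0303]
print("pred red",proj(W,b+np.array([0,0,.066])).round(1))
r,g,bb=chans(W)
for q,a in blobs((r>120)&(g<.4*r)&(bb<.4*r),20,900,(180,0,400,420)): print(q.round(1),a,onz(W,q,.072)[0].round(4),onz(W,q,p[2]-.0303+.066)[0].round(4))
E
```

```text
t 30.8 pos [ 0.6552 -0.0854  0.1243] yaw 1.565 F [ 0.3 -0.  -3.5] w 0.0548 gf 86.7 q1 -0.26 q6 -0.25 tilt 0.002
rows [ 0.0014 -0.0024  0.0863] turn -0.000 n 2
pred red [[313.  344.3]]
[307.5  35.9] 255 [0.6532 0.0286 0.072 ] [0.6542 0.0076 0.16  ]
[312.1 155.6] 213 [ 0.655  -0.0281  0.072 ] [ 0.6552 -0.0233  0.16  ]
[313.8 344.1] 469 [ 0.6553 -0.1406  0.072 ] [ 0.6553 -0.0847  0.16  ]
```

```bash
python3 nudge.py '0.0014 -0.001 0.01 0 0.04;0.0014 -0.001 0.02 0 0.04;0.0014 -0.001 0.024 0 0.04;0.0014 -0.001 0.024 0 0.04;0.0014 -0.001 0.024 0 0.04' >/dev/null;python3 go.py .653 -.084 .038 1.565
python3 nudge.py '0 0 0.01 0 0.04;0 0 0.015 0 0.04;0 0 0.015 0 0.04;0 0 0.015 0 0.04' >/dev/null;python3 go.py .653 -.084 .038 1.565
```

```text
t 31.3 pos [ 0.6533 -0.0838  0.0988] yaw 1.565 F [-0.2  0.8 -3.2] w 0.0548 gf 86.7 q1 -0.26 q6 -0.25 tilt 0.001
rows [-0.0002 -0.0002  0.0608] turn -0.000 n 2
t 31.7 pos [ 0.6531 -0.0838  0.0838] yaw 1.565 F [-0.3  0.4 -3.6] w 0.0551 gf 86.7 q1 -0.26 q6 -0.25 tilt 0.001
rows [-0.0002 -0.0001  0.0458] turn -0.000 n 1
```

Clear of both edges. I'll go down, release and move to cell 5.

```bash
python3 nudge.py '0 0 0.015 0 0.04;0 0 0.03 0 0.04;0 0 0.04 0 0.04;0 0 0.045 0 0.04;0 0 0.046 0 0.04;0 0 0.046 0 0.04;0 0 0.046 0 0.04' >/dev/null;python3 go.py
python3 nudge.py '0 0 0.001 0 0.07;0 0 0.001 0 0.07;0 0 0.001 0 0.07' >/dev/null
python3 nudge.py '0 0 -0.03 0 0.075;0 0 -0.08 0 0.085;0 0 -0.12 0 0.085;0 0 -0.12 0 0.085;0 0 -0.12 0 0.085;0 0 -0.12 0 0.085' >/dev/null;python3 go.py .4495 .211 .155 1.404
```

```text
t 32.4 pos [ 0.6539 -0.084   0.0387] yaw 1.565 F [ 0.4  0.3 -3.4] w 0.0552 gf 86.6 q1 -0.26 q6 -0.25 tilt 0.001
t 33.3 pos [ 0.6524 -0.0836  0.1559] yaw 1.565 F [ 0.3  0.2 -0.9] w 0.0848 gf 0.0 q1 -0.26 q6 -0.25 tilt 0.002
rows [ 0.2934 -0.2046  0.0016] turn 0.161 n 8
```

```bash
python3 nudge.py '0 0 -0.03 0 0.085;0.293 -0.205 -0.03 0.161 0.085;0.293 -0.205 -0.03 0.161 0.085;0.293 -0.205 -0.03 0.161 0.085;0.293 -0.205 -0.03 0.161 0.085;0.293 -0.205 -0.03 0.161 0.085;0.293 -0.205 -0.03 0.161 0.085;0.293 -0.205 -0.03 0.161 0.085' >/dev/null
python3 nudge.py '0 0 0 0 0.085;0 0 0 0 0.085;0 0 0 0 0.085' >/dev/null;python3 go.py .4495 .211 .028 1.404
```

```text
t 34.4 pos [0.4545 0.2033 0.1862] yaw 1.403 F [0.4 0.4 0.6] w 0.0848 gf 0.0 q1 0.25 q6 0.41 tilt 0.002
rows [ 0.007  -0.006   0.1582] turn -0.001 n 4
```

```bash
python3 nudge.py '0.007 -0.006 0.05 0 0.085;0.007 -0.006 0.1 0 0.085;0.007 -0.006 0.135 0 0.085;0.007 -0.006 0.153 0 0.085;0.007 -0.006 0.158 0 0.085;0.007 -0.006 0.158 0 0.085;0.007 -0.006 0.158 0 0.085' >/dev/null;python3 go.py .4495 .211 .028 1.404
python3 nudge.py '0 0 0 0 0.085;0 0 0 0 0.04;0 0 0 0 0.04;0 0 0 0 0.04;0 0 0 0 0.04;0 0 0 0 0.04' 80 >/dev/null; python3 go.py
python3 nudge.py '0 0 -0.04 -0.15 0.04;0 0 -0.08 -0.161 0.04;0 0 -0.11 -0.161 0.04;0 0 -0.125 -0.161 0.04;0 0 -0.125 -0.161 0.04;0 0 -0.125 -0.161 0.04' >/dev/null;python3 go.py .474 .031 .15 1.565
```

```text
t 35.1 pos [0.4515 0.2117 0.0304] yaw 1.402 F [ 1.  -0.5  0.4] w 0.0851 gf 0.0 q1 0.26 q6 0.43 tilt 0.002
rows [-0.001  -0.0019  0.0024] turn -0.002 n 1
t 35.7 pos [0.451  0.2124 0.0304] yaw 1.404 F [ 0.6 -0.1  5.7] w 0.0550 gf 85.8 q1 0.27 q6 0.43 tilt 0.003
t 36.3 pos [0.4485 0.2117 0.1529] yaw 1.565 F [-0.3 -0.5 -4.7] w 0.0553 gf 87.1 q1 0.27 q6 0.27 tilt 0.003
rows [-0.1806  0.0266  0.0029] turn -0.000 n 4
```

```bash
python3 nudge.py '-0.04 0.01 0 0 0.04;-0.08 0.02 0 0 0.04;-0.12 0.025 0 0 0.04;-0.16 0.026 0 0 0.04;-0.18 0.026 0 0 0.04;-0.18 0.026 0.02 0 0.04;-0.18 0.026 0.03 0 0.04;-0.18 0.026 0.03 0 0.04' >/dev/null
python3 nudge.py '0 0 0 0 0.04;0 0 0 0 0.04;0 0 0 0 0.04;0 0 0 0 0.04' >/dev/null;python3 go.py .474 .031 .0375 1.565
python3 - <<'E'
from vis import *
from plant import arm
W=shot("wrist","8"); p=arm.sense()["position"]
r,g,bb=chans(W)
for q,a in blobs((r>120)&(g<.4*r)&(bb<.4*r),300,900,(180,200,400,420)): print(q.round(1),a,onz(W,q,p[2]-.0304+.066)[0].round(4))
E
```

```text
t 37.5 pos [0.4752 0.0321 0.1249] yaw 1.565 F [ 0.2 -0.7 -3.7] w 0.0543 gf 87.1 q1 -0.11 q6 -0.11 tilt 0.001
rows [-0.0011 -0.0013  0.0874] turn 0.000 n 2
[313.7 348.4] 440 [0.4753 0.0311 0.1604]
```

```bash
python3 nudge.py '-0.0015 -0.001 0 0 0.04;-0.0015 -0.001 0.02 0 0.04;-0.0015 -0.001 0.035 0 0.04;-0.0015 -0.001 0.045 0 0.04;-0.0015 -0.001 0.045 0 0.04;-0.0015 -0.001 0.045 0 0.04' >/dev/null;python3 go.py .474 .031 .038 1.565
python3 nudge.py '0 0 0.015 0 0.04;0 0 0.03 0 0.04;0 0 0.038 0 0.04;0 0 0.041 0 0.04;0 0 0.041 0 0.04;0 0 0.041 0 0.04' >/dev/null;python3 go.py
```

```text
t 38.1 pos [0.4739 0.0303 0.0795] yaw 1.565 F [ 1.4  0.2 -2.9] w 0.0551 gf 87.1 q1 -0.12 q6 -0.11 tilt 0.000
rows [0.0007 0.0001 0.0415] turn -0.000 n 1
t 38.8 pos [0.4745 0.0303 0.039 ] yaw 1.565 F [-0.2 -0.1 -2.5] w 0.0550 gf 87.1 q1 -0.12 q6 -0.11 tilt 0.002
```

Release. Next is cell 3 at (0.4535, 0.3025), yaw −0.036.

```bash
python3 nudge.py '0 0 0.002 0 0.04;0 0 0.002 0 0.07;0 0 0.002 0 0.07;0 0 0.002 0 0.07' >/dev/null
python3 nudge.py '0 0 -0.03 0 0.075;0 0 -0.08 0 0.085;0 0 -0.12 0 0.085;0.05 0 -0.12 0.036 0.085;0.1 0 -0.12 0.036 0.085;0.15 -0.01 -0.12 0.036 0.085;0.2 -0.02 -0.12 0.036 0.085;0.25 -0.02 -0.12 0.036 0.085' >/dev/null
python3 nudge.py '0.02 0 0 0 0.085;0.02 0 0 0 0.085;0.02 0 0 0 0.085;0.02 0 0 0 0.085'>/dev/null;python3 go.py .4535 .3025 .028 1.529
```

```text
t 40.4 pos [0.456  0.2973 0.1561] yaw 1.528 F [ 0.4 -0.5  0.3] w 0.0851 gf 0.0 q1 0.42 q6 0.46 tilt 0.001
rows [ 0.0052 -0.0027  0.1281] turn -0.001 n 3
```

```bash
python3 nudge.py '0.005 -0.003 0.05 0 0.085;0.005 -0.003 0.09 0 0.085;0.005 -0.003 0.118 0 0.085;0.005 -0.003 0.127 0 0.085;0.005 -0.003 0.127 0 0.085;0.005 -0.003 0.127 0 0.085;0.005 -0.003 0.127 0 0.085' >/dev/null;python3 go.py .4535 .3025 .028 1.529
python3 nudge.py '0 0 0 0 0.04;0 0 0 0 0.04;0 0 0 0 0.04;0 0 0 0 0.04;0 0 0 0 0.04' 80 >/dev/null; python3 go.py
python3 nudge.py '0 0 -0.04 -0.036 0.04;0 0 -0.08 -0.036 0.04;0 0 -0.11 -0.036 0.04;0 0 -0.125 -0.036 0.04;0 0 -0.125 -0.036 0.04;-0.04 0 -0.125 -0.036 0.04;-0.08 0 -0.125 -0.036 0.04;-0.12 0 -0.125 -0.036 0.04' >/dev/null
python3 nudge.py '-0.04 0.005 0 0 0.04;-0.08 0.01 0 0 0.04;-0.12 0.02 0 0 0.04;-0.16 0.02 0 0 0.04;-0.19 0.02 0 0 0.04;-0.205 0.02 0 0 0.04;-0.205 0.02 0 0 0.04;-0.205 0.02 0 0 0.04' >/dev/null
python3 nudge.py '0 0 0 0 0.04;0 0 0 0 0.04' >/dev/null;python3 go.py .4735 -.0265 .125 1.565
```

```text
t 41.0 pos [0.4552 0.3042 0.0315] yaw 1.528 F [-0.9  0.6 -0.6] w 0.0849 gf 0.0 q1 0.43 q6 0.47 tilt 0.004
rows [-0.0018 -0.0017  0.0035] turn -0.001 n 1
t 41.5 pos [0.4546 0.3043 0.0307] yaw 1.529 F [ 0.4 -0.   4.9] w 0.0552 gf 86.5 q1 0.43 q6 0.47 tilt 0.003
t 43.4 pos [ 0.4665 -0.0203  0.1537] yaw 1.566 F [-0.4 -0.9 -3.5] w 0.0552 gf 87.2 q1 -0.23 q6 -0.23 tilt 0.001
rows [-0.0062  0.0071  0.0287] turn 0.001 n 1
```

```bash
python3 nudge.py '-0.005 0.006 0.02 0 0.04;-0.005 0.006 0.03 0 0.04;-0.005 0.006 0.03 0 0.04;-0.005 0.006 0.03 0 0.04;-0.005 0.006 0.03 0 0.04;-0.005 0.006 0.03 0 0.04' >/dev/null;python3 go.py .4735 -.0265 .0375 1.565
python3 - <<'E'
from vis import *
from plant import arm
W=shot("wrist","9"); p=arm.sense()["position"]
r,g,bb=chans(W)
for q,a in blobs((r>120)&(g<.4*r)&(bb<.4*r),100,900,(180,0,400,420)): print(q.round(1),a,onz(W,q,p[2]-.0307+.066)[0].round(4),onz(W,q,.072)[0].round(4))
E
```

```text
t 44.0 pos [ 0.4735 -0.0264  0.125 ] yaw 1.565 F [-0.1 -0.2 -3.3] w 0.0550 gf 87.2 q1 -0.24 q6 -0.23 tilt 0.002
rows [-0.0001 -0.0001  0.0875] turn 0.000 n 2
[315.  159.2] 199 [0.4743 0.0346 0.1603] [0.4748 0.0289 0.072 ]
[313.6 348.6] 427 [ 0.4735 -0.0277  0.1603] [ 0.4735 -0.0852  0.072 ]
```

```bash
python3 nudge.py '0.001 0 0 0 0.04;0.001 0 0.02 0 0.04;0.001 0 0.035 0 0.04;0.001 0 0.045 0 0.04;0.001 0 0.045 0 0.04;0.001 0 0.045 0 0.04' >/dev/null;python3 go.py
python3 nudge.py '0 0 0.015 0 0.04;0 0 0.03 0 0.04;0 0 0.038 0 0.04;0 0 0.041 0 0.04;0 0 0.041 0 0.04;0 0 0.041 0 0.04' >/dev/null;python3 go.py
```

```text
t 44.6 pos [ 0.4732 -0.0255  0.0795] yaw 1.565 F [-0.   0.1 -3.6] w 0.0549 gf 87.3 q1 -0.24 q6 -0.23 tilt 0.000
t 45.2 pos [ 0.4737 -0.0256  0.039 ] yaw 1.565 F [ 0.   0.3 -3.9] w 0.0549 gf 87.3 q1 -0.24 q6 -0.23 tilt 0.002
```

```bash
python3 nudge.py '0 0 0.002 0 0.04;0 0 0.002 0 0.07;0 0 0.002 0 0.07;0 0 0.002 0 0.07' >/dev/null
python3 nudge.py '0 0 -0.03 0 0.075;0 0 -0.08 0 0.085;0 0 -0.12 0 0.085;0.05 0 -0.12 -0.15 0.085;0.1 0 -0.12 -0.3 0.085;0.15 -0.01 -0.12 -0.33 0.085;0.2 -0.02 -0.12 -0.33 0.085;0.25 -0.02 -0.12 -0.33 0.085' >/dev/null
python3 go.py .450 .412 .15 1.894
```

```text
t 46.4 pos [0.4533 0.2245 0.1567] yaw 1.895 F [1.  0.6 0.1] w 0.0851 gf 0.0 q1 0.29 q6 -0.04 tilt 0.000
rows [0.1788 0.0565 0.0067] turn 0.001 n 4
```

```bash
python3 nudge.py '0.178 0.054 0 0 0.085;0.178 0.054 0 0 0.085;0.178 0.054 0 0 0.085;0.178 0.054 0 0 0.085;0.178 0.054 0 0 0.085;0.178 0.054 0 0 0.085;0.178 0.054 0 0 0.085;0.178 0.054 0 0 0.085' >/dev/null;python3 go.py .450 .412 .028 1.894
python3 nudge.py '0 0 0.05 0 0.085;0 0 0.09 0 0.085;0 0 0.118 0 0.085;0 0 0.128 0 0.085;0 0 0.128 0 0.085;0 0 0.128 0 0.085;0 0 0.128 0 0.085' >/dev/null;python3 go.py .450 .412 .028 1.894
```

```text
t 47.2 pos [0.4492 0.4073 0.1563] yaw 1.893 F [-0.6 -0.9 -0.6] w 0.0849 gf 0.0 q1 0.59 q6 0.27 tilt 0.001
rows [0.0042 0.0023 0.1283] turn -0.001 n 3
t 47.9 pos [0.4509 0.4097 0.0308] yaw 1.894 F [0.4 0.8 0.3] w 0.0851 gf 0.0 q1 0.60 q6 0.27 tilt 0.005
rows [ 0.0024 -0.0001  0.0028] turn 0.000 n 1
```

```bash
python3 nudge.py '0.002 0 0.001 0 0.085;0.002 0 0.001 0 0.085;0.002 0 0.001 0 0.04;0.002 0 0.001 0 0.04;0.002 0 0.001 0 0.04;0.002 0 0.001 0 0.04;0.002 0 0.001 0 0.04' 80 >/dev/null; python3 go.py
python3 nudge.py '0 0 -0.04 0.15 0.04;0 0 -0.08 0.3 0.04;0 0 -0.11 0.329 0.04;0 0 -0.125 0.329 0.04;0 0 -0.125 0.329 0.04;0 0 -0.125 0.329 0.04' >/dev/null
python3 nudge.py '-0.04 0 0 0 0.04;-0.08 0 0 0 0.04;-0.12 0 0 0 0.04;-0.16 0 0 0 0.04;-0.2 0 0 0 0.04;-0.24 0 0 0 0.04;-0.28 0 0 0 0.04;-0.32 0 0 0 0.04' >/dev/null
python3 nudge.py '-0.04 0.005 0 0 0.04;-0.08 0.01 0 0 0.04;-0.12 0.02 0 0 0.04;-0.15 0.02 0 0 0.04;-0.17 0.02 0 0 0.04;-0.17 0.02 0 0 0.04;-0.17 0.02 0 0 0.04;-0.17 0.02 0 0 0.04' >/dev/null
python3 go.py .473 -.0835 .125 1.565
```

```text
t 48.6 pos [0.4492 0.4112 0.0281] yaw 1.895 F [0.9 0.9 3.8] w 0.0554 gf 85.6 q1 0.60 q6 0.28 tilt 0.002
t 50.8 pos [ 0.4647 -0.0783  0.1508] yaw 1.567 F [-0.4  0.2 -3.4] w 0.0553 gf 86.4 q1 -0.35 q6 -0.35 tilt 0.003
rows [-0.0052  0.0084  0.0257] turn 0.002 n 1
```

```bash
python3 nudge.py '-0.005 0.007 0.02 0 0.04;-0.005 0.007 0.027 0 0.04;-0.005 0.007 0.027 0 0.04;-0.005 0.007 0.027 0 0.04;-0.005 0.007 0.027 0 0.04;-0.005 0.007 0.027 0 0.04' >/dev/null;python3 go.py .473 -.0835 .0375 1.565
python3 - <<'E'
from vis import *
from plant import arm
W=shot("wrist","10"); p=arm.sense()["position"]
r,g,bb=chans(W)
for q,a in blobs((r>120)&(g<.4*r)&(bb<.4*r),100,900,(180,0,400,420)): print(q.round(1),a,onz(W,q,p[2]-.028+.066)[0].round(4),onz(W,q,.072)[0].round(4))
E
```

```text
t 51.4 pos [ 0.4733 -0.0845  0.126 ] yaw 1.566 F [ 0.4 -0.4 -4.3] w 0.0551 gf 86.4 q1 -0.36 q6 -0.35 tilt 0.001
rows [ 0.001  -0.0004  0.0885] turn 0.001 n 2
[315.  38.] 252 [0.4741 0.0074 0.1639] [0.4748 0.0289 0.072 ]
[313.8 155. ] 205 [ 0.4737 -0.0222  0.1639] [ 0.4739 -0.027   0.072 ]
[313.8 349. ] 458 [ 0.4734 -0.0842  0.1639] [ 0.4734 -0.1443  0.072 ]
```

```bash
python3 nudge.py '0.0014 0 0 0 0.04;0.0014 0 0.02 0 0.04;0.0014 0 0.035 0 0.04;0.0014 0 0.045 0 0.04;0.0014 0 0.045 0 0.04;0.0014 0 0.045 0 0.04' >/dev/null;python3 go.py
python3 nudge.py '0 0 0.015 0 0.04;0 0 0.03 0 0.04;0 0 0.039 0 0.04;0 0 0.043 0 0.04;0 0 0.044 0 0.04;0 0 0.044 0 0.04' >/dev/null;python3 go.py
```

```text
t 52.0 pos [ 0.4731 -0.0832  0.0805] yaw 1.566 F [ 0.4 -0.5 -3.7] w 0.0549 gf 86.6 q1 -0.35 q6 -0.35 tilt 0.000
t 52.6 pos [ 0.4734 -0.0834  0.0368] yaw 1.566 F [ 1.  -0.2 -2.5] w 0.0551 gf 86.6 q1 -0.35 q6 -0.35 tilt 0.001
```

```bash
python3 nudge.py '0 0 0.002 0 0.04;0 0 0.003 0 0.07;0 0 0.003 0 0.07;0 0 0.003 0 0.07' >/dev/null
python3 nudge.py '0 0 -0.03 0 0.075;0 0 -0.08 0 0.085;0 0 -0.13 0 0.085;0 0 -0.18 0 0.085;0 0 -0.22 0 0.085;-0.05 0 -0.22 0 0.085;-0.1 0 -0.22 0 0.085;-0.15 0 -0.22 0 0.085' >/dev/null
python3 nudge.py '-0.05 0 0 0 0.085;-0.07 0 0 0 0.085;-0.07 0 0 0 0.085;-0.07 0 0 0 0.085;-0.07 0 0 0 0.085;-0.07 0 0 0 0.085' >/dev/null;python3 go.py
python3 - <<'E'
from vis import *
W=shot("wrist","11");T=shot("top","11");S=shot("scene","11")
o=np.zeros((600,800,3),np.uint8);o[:300,:400]=cv2.resize(W["color"],(400,300));o[:300,400:]=cv2.resize(T["color"],(400,300));o[300:,:400]=cv2.resize(S["color"],(400,300))
o[300:,400:]=cv2.resize(S["color"][190:340,220:420],(400,300))
cv2.imwrite("pics/z11.png",o[:,:,::-1])
E
```

```text
t 54.5 pos [ 0.472  -0.3015  0.2534] yaw 1.568 F [ 0.1  0.1 -0.7] w 0.0847 gf 0.0 q1 -0.72 q6 -0.72 tilt 0.000
```

View pics/z11.png

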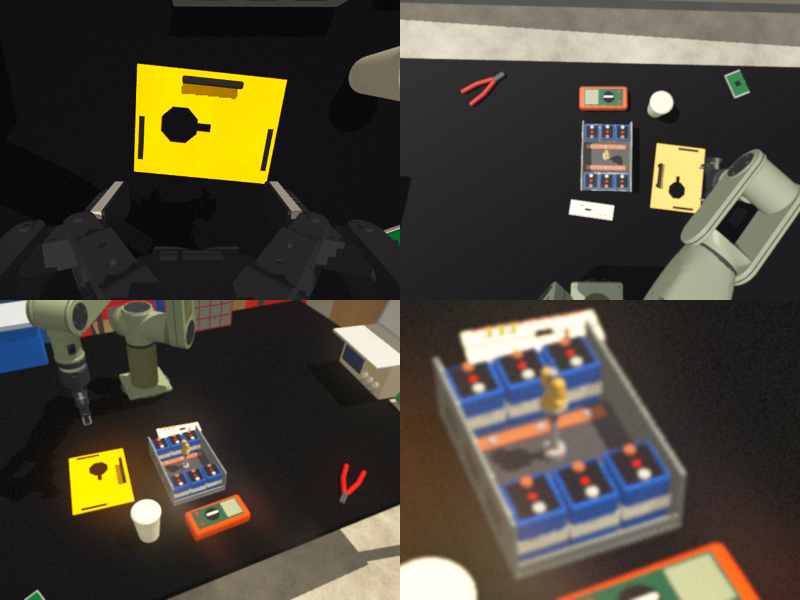

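All six cells stand in the bays (bottom right panel). The cover lies at (210,125) in the wrist panel, with its handle at (212,82) and keyhole at (180,125).

```bash
cat > cover.py <<'E'
from vis import *
def quad(c,roi=None):
    r,g,b=chans(c); m=((r>110)&(g>80)&(b<.5*r)&(r-g<.45*r)).astype(np.uint8)
    m=cv2.morphologyEx(m,cv2.MORPH_CLOSE,np.ones((5,5)))
    cn,_=cv2.findContours(m,0,1); k=max(cn,key=cv2.contourArea); h=cv2.convexHull(k)
    e=0.01
    while True:
        q=cv2.approxPolyDP(h,e*cv2.arcLength(h,True),True)
        if len(q)<=4: break
        e+=.004
    return q[:,0,:].astype(float),k,m
def edges(k,q):  # refine corners by fitting lines to the contour near each side
    P=k[:,0,:].astype(float); L=[]
    for i in range(4):
        a,b=q[i],q[(i+1)%4]; d=b-a; n=np.linalg.norm(d); t=(P-a)@d/n**2; e=abs(np.cross(d,P-a))/n
        s=P[(t>.08)&(t<.92)&(e<4)]; v=cv2.fitLine(s.astype(np.float32),cv2.DIST_HUBER,0,.01,.01).ravel(); L.append(np.cross([v[2],v[3],1],[v[2]+v[0],v[3]+v[1],1]))
    o=[]
    for i in range(4): p=np.cross(L[i-1],L[i]); o.append(p[:2]/p[2])
    return np.array(o)
E
python3 - <<'E' 2>/dev/null
from cover import *
W=dict(np.load("pics/wrist11.npz"));S=dict(np.load("pics/scene11.npz"));T=dict(np.load("pics/top11.npz"))
R={}
for n,c in(("W",W),("S",S)):
    q,k,m=quad(c); q=edges(k,q); X=onz(c,q,.004); R[n]=q
    print(n,X.round(4).tolist(),"sides",np.linalg.norm(X-np.roll(X,1,0),axis=1).round(3),"mean",X.mean(0).round(4))
q=R["W"]
for p,x in zip(q,onz(W,q,.004)):
    j=np.argmin(np.linalg.norm(R["S"]-proj(S,x),axis=1)); print("tri",tri(W,p,S,R["S"][j])[0].round(4))
r,g,b=chans(W)
# handle: dark region inside the cover, near (339,131)
dark=(r<90)
for p,a in blobs(dark,150,4000,(215,105,460,290)): print("dark",p.round(1),a,onz(W,p,.04)[0].round(4),onz(W,p,.004)[0].round(4))
cn,_=cv2.findContours((dark).astype(np.uint8)[110:145,280:400],0,2)
k=max(cn,key=cv2.contourArea)+np.array([280,110]); print("handle",cv2.minAreaRect(k))
r,g,b=chans(S)
for p,a in blobs(r<80,30,900,(100,245,210,350)): print("Sdark",p.round(1),a)
E
```

```text
W [[0.3762, -0.2003, 0.004], [0.6242, -0.2263, 0.004], [0.6046, -0.4147, 0.004], [0.3564, -0.3888, 0.004]] sides [0.19  0.249 0.189 0.25 ] mean [ 0.4903 -0.3075  0.004 ]
S [[0.3735, -0.1985, 0.004], [0.6292, -0.2256, 0.004], [0.608, -0.4179, 0.004], [0.3534, -0.3916, 0.004]] sides [0.194 0.257 0.193 0.256] mean [ 0.491  -0.3084  0.004 ]
tri [ 0.3772 -0.1994  0.0075]
tri [ 6.259e-01 -2.255e-01 -3.000e-04]
tri [ 6.055e-01 -4.178e-01  5.000e-04]
tri [ 0.3558 -0.3908  0.0055]
dark [215.8 145.7] 238 [ 0.3789 -0.2434  0.04  ] [ 0.3694 -0.2443  0.004 ]
dark [391.1 111.9] 2284 [ 0.5451 -0.2131  0.04  ] [ 0.5525 -0.211   0.004 ]
dark [340.  131.5] 1132 [ 0.4977 -0.2305  0.04  ] [ 0.5003 -0.2302  0.004 ]
dark [448.7 235.8] 2616 [ 0.6108 -0.3336  0.04  ] [ 0.6249 -0.3437  0.004 ]
dark [289.8 199.6] 2808 [ 0.4488 -0.2957  0.04  ] [ 0.4464 -0.302   0.004 ]
dark [225.5 219.2] 499 [ 0.3833 -0.3156  0.04  ] [ 0.3743 -0.3239  0.004 ]
dark [426.6 239.4] 477 [ 0.5885 -0.3374  0.04  ] [ 0.6003 -0.348   0.004 ]
dark [266.9 284.5] 1180 [ 0.4225 -0.3869  0.04  ] [ 0.4175 -0.4025  0.004 ]
handle ((340.1589050292969, 131.51702880859375), (96.7320785522461, 11.789666175842285), 6.115503787994385)
Sdark [204.7 247.6] 44
```

The cover fix is consistent: sides 0.249 × 0.19 m, centre (0.490, −0.3075), yaw −0.1045, and the handle at (0.498, −0.230) matches the expected spot. The stud axis has to be good to about 1.5 mm, so I'll measure it with the wrist camera from two places.

```bash
python3 nudge.py '0.05 0.02 0 0 0.085;0.1 0.04 0 0 0.085;0.15 0.06 0 0 0.085;0.15 0.09 0 0 0.085;0.15 0.09 0 0 0.085;0.15 0.09 0 0 0.085;0.15 0.09 0 0 0.085;0.15 0.09 0 0 0.085' >/dev/null;python3 -c "
from vis import *
shot('wrist','12a')"
python3 nudge.py '0.04 0 0 0 0.085;0.06 0 0 0 0.085;0.06 0 0 0 0.085;0.06 0 0 0 0.085;0.06 0 0 0 0.085;0.06 0 0 0 0.085' >/dev/null;python3 go.py;python3 - <<'E'
from vis import *
B=shot('wrist','12b');A=dict(np.load("pics/wrist12a.npz"))
o=np.hstack([cv2.resize(x["color"],(400,300)) for x in (A,B)])
X=np.array([.5635,-.0265,.12]); 
z=[]
for c in(A,B):
    u=proj(c,X)[0].astype(int); print(u); z.append(cv2.resize(c["color"][max(u[1]-60,0):u[1]+60,u[0]-80:u[0]+80],(400,300)))
cv2.imwrite("pics/z12.png",np.vstack([o,np.hstack(z)])[:,:,::-1])
E
```

```text
t 56.0 pos [ 0.5627 -0.0947  0.2533] yaw 1.564 F [ 0.  -0.6  0.6] w 0.0854 gf 0.0 q1 -0.32 q6 -0.31 tilt 0.000
[314  44]
[313 134]
```

View pics/z12.png

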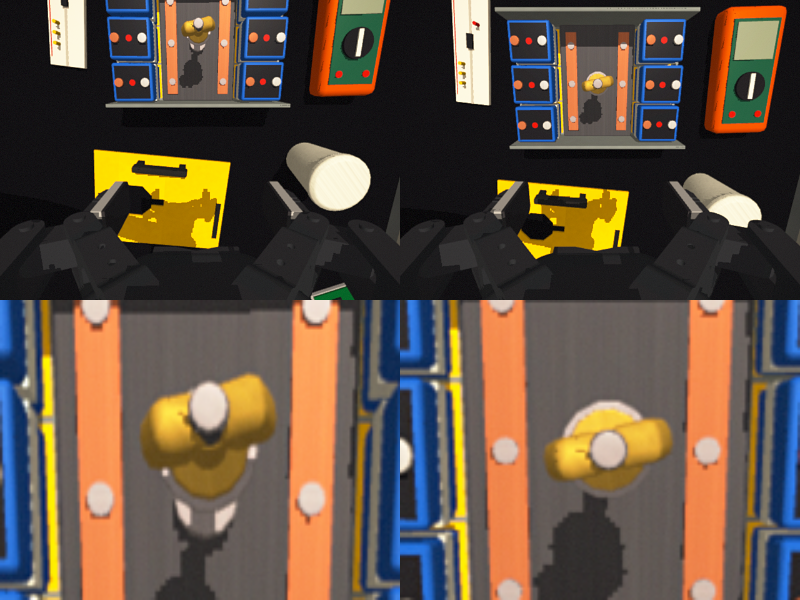

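The two wrist views show all the cells square in their bays. In the lower crops the stud tip (grey disc) is at about (210,403) and (608,450), with the wings running slightly up to the right.

```bash
python3 - <<'E' 2>/dev/null
from cover import *
A=dict(np.load("pics/wrist12a.npz"));B=dict(np.load("pics/wrist12b.npz"));T=dict(np.load("pics/top11.npz"))
P=[]
for c,(u,v) in((A,(318,36)),(B,(316,134))):
    r,g,b=chans(c); m=(r>140)&(abs(r-b)<35)
    bl=blobs(m,20,900,(u-14,max(v-14,0),u+14,v+14)); bl=min(bl,key=lambda q:np.hypot(*(q[0]-[u,v]))); P.append(bl[0]); print(bl)
print("stud tip",tri(A,P[0],B,P[1])[0].round(4), onz(A,P[0],.142)[0].round(4),onz(B,P[1],.142)[0].round(4))
# bolts/strips on the spine
for c in(A,B):
    r,g,b=chans(c); 
    for p,a in blobs((r>200)&(g>110)&(g<175)&(b<140),150,4000,(170,0,420,240)): print("strip",p.round(1),a,onz(c,p,.022)[0].round(4))
# yellow of the wings in B
r,g,b=chans(B); m=((r>120)&(b<.45*r)).astype(np.uint8); z=np.zeros_like(m); z[105:165,283:350]=m[105:165,283:350]
cn,_=cv2.findContours(z,0,2); k=max(cn,key=cv2.contourArea); q=cv2.minAreaRect(k); print("nut",q, cv2.contourArea(k))
pts=onz(B,cv2.boxPoints(q),.12); print(pts.round(4).tolist())
e=cv2.fitEllipse(k); print(e)
# cheek corners (z=.084): grey tops in B
for c,n in((A,"A"),(B,"B")):
    q,k,m=quad(c); X=onz(c,edges(k,q),.004); print(n,X.round(3).tolist())
E
```

```text
(array([317.02339181,  36.04093567]), np.int32(171))
(array([315.63218391, 131.88505747]), np.int32(87))
stud tip [ 0.565  -0.025   0.1365] [ 0.565  -0.0263  0.142 ] [ 0.5648 -0.025   0.142 ]
strip [357.8  74. ] 2187 [ 0.6052 -0.0306  0.022 ]
strip [274.   73.7] 2158 [ 0.525  -0.0299  0.022 ]
strip [182.1  59.1] 155 [ 0.4384 -0.0166  0.022 ]
strip [405.  59.] 158 [ 0.6496 -0.0177  0.022 ]
strip [401.3  62.8] 158 [0.6473 0.0385 0.022 ]
strip [182.4  63.9] 156 [0.4393 0.0387 0.022 ]
strip [355.2 138.6] 1874 [ 0.6053 -0.0308  0.022 ]
strip [275.2 138.7] 1872 [ 0.5252 -0.0304  0.022 ]
nut ((317.1600036621094, 132.3800048828125), (31.200002670288086, 46.20000457763672), 53.130104064941406) 995.0
[[0.5456, -0.0261, 0.12], [0.5727, -0.007, 0.12], [0.5865, -0.0244, 0.12], [0.5592, -0.0442, 0.12]]
((316.23773193359375, 132.99838256835938), (28.123950958251953, 46.67042922973633), 77.76561737060547)
A [[0.375, -0.199, 0.004], [0.625, -0.225, 0.004], [0.605, -0.413, 0.004], [0.41, -0.394, 0.004]]
B [[0.434, -0.204, 0.004], [0.625, -0.224, 0.004], [0.612, -0.349, 0.004], [0.433, -0.372, 0.004]]
```

```bash
python3 nudge.py '-0.04 -0.02 0 0.15 0.085;-0.08 -0.04 0 0.3 0.085;-0.12 -0.06 0 0.45 0.085;-0.136 -0.064 0 0.6 0.085;-0.136 -0.064 0 0.75 0.085;-0.136 -0.064 0 0.9 0.085;-0.136 -0.064 0 1.05 0.085;-0.136 -0.064 0 1.2 0.085' >/dev/null
python3 nudge.py '0 0 0 0.15 0.06;0 0 0 0.3 0.06;0 0 0 0.45 0.06;0 0 0 0.468 0.06;0 0 0 0.468 0.06;0 0 0 0.468 0.06;0 0 0 0.468 0.06' 120 >/dev/null;python3 go.py .498 -.230 .1 -.1045
python3 - <<'E' 2>/dev/null
from cover import *
W=shot("wrist","13")
r,g,b=chans(W); m=((r<60)&(g<60)).astype(np.uint8)
p=proj(W,[.498,-.230,.04])[0]; print("expect",p.round(1))
q,k,mm=quad(W); z=np.zeros_like(mm); cv2.fillConvexPoly(z,q.astype(int),1); X=onz(W,edges(k,q),.004); print(X.round(4).tolist(),X.mean(0))
E
```

```text
t 57.6 pos [ 0.4981 -0.2294  0.2533] yaw -0.101 F [-0.3 -0.2 -0.3] w 0.0599 gf 0.0 q1 -0.59 q6 1.08 tilt 0.000
rows [-0.      0.0006  0.1533] turn 0.003 n 4
expect [314.8 205.2]
[[0.6238, -0.2263, 0.004], [0.6047, -0.4151, 0.004], [0.3578, -0.3885, 0.004], [0.3767, -0.2006, 0.004]] [ 0.49076099 -0.30761555  0.004     ]
```

```bash
python3 nudge.py '0 0 0.05 0.003 0.06;0 0 0.1 0.003 0.06;0 0 0.15 0.003 0.06;0 0 0.19 0.003 0.06;0 0 0.215 0.003 0.06;0 0 0.225 0.003 0.06;0 0 0.225 0.003 0.06;0 0 0.225 0.003 0.06' >/dev/null; python3 go.py .498 -.230 .012 -.1045
```

```text
t 58.5 pos [ 0.4994 -0.2301  0.0297] yaw -0.105 F [-0.3  0.5 -0.3] w 0.0602 gf 0.0 q1 -0.59 q6 1.09 tilt 0.003
rows [-0.0014  0.      0.0177] turn -0.000 n 1
```

```bash
python3 nudge.py '-0.001 0 0.01 0 0.06;-0.001 0 0.016 0 0.06;-0.001 0 0.016 0 0.06;-0.001 0 0.016 0 0.06;-0.001 0 0.016 0 0;-0.001 0 0.016 0 0;-0.001 0 0.016 0 0;-0.001 0 0.016 0 0' 120 >/dev/null;python3 go.py
python3 nudge.py '0 0 0 0 0;0 0 0 0 0;0 0 0 0 0' >/dev/null;python3 go.py
python3 nudge.py '0 0 -0.01 0 0;0 0 -0.03 0 0;0 0 -0.05 0 0;0 0 -0.05 0 0;0 0 -0.05 0 0;0 0 -0.05 0 0' >/dev/null;python3 go.py
python3 -c "
from vis import *
W=shot('wrist','14');S=shot('scene','14')
cv2.imwrite('pics/z14.png',np.hstack([cv2.resize(x['color'],(400,300)) for x in (W,S)])[:,:,::-1])"
```

```text
t 59.2 pos [ 0.4974 -0.2295  0.0128] yaw -0.105 F [-1.4 -0.1  1.8] w 0.0098 gf 117.7 q1 -0.59 q6 1.09 tilt 0.001
t 59.5 pos [ 0.4975 -0.2295  0.0128] yaw -0.105 F [-0.9 -0.5  5.1] w 0.0098 gf 117.8 q1 -0.59 q6 1.09 tilt 0.001
t 60.1 pos [ 0.4959 -0.2283  0.0608] yaw -0.105 F [ 0.6  0.7 -2. ] w 0.0098 gf 117.2 q1 -0.59 q6 1.09 tilt 0.003
```

View pics/z14.png

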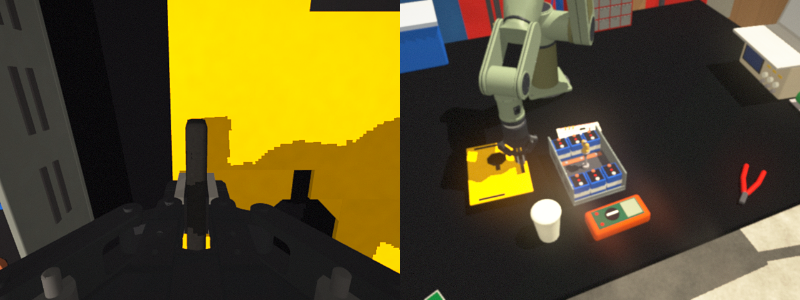

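The cover is lifted level and held by the handle (left panel, bar at (195,180)). I'll raise it clear of the cup and the stud, square it up and carry it over.

```bash
python3 nudge.py '0 0 -0.04 0 0;0 0 -0.08 0 0;0 0 -0.12 0 0;0 0 -0.15 -0.05 0;0 0 -0.15 -0.099 0;0 0 -0.15 -0.099 0;0 0 -0.15 -0.099 0;0 0 -0.15 -0.099 0' >/dev/null;python3 go.py .6121 .0526 .21 -.006
python3 nudge.py '0.01 -0.03 0 0 0;0.03 -0.07 0 0 0;0.05 -0.11 0 0 0;0.07 -0.15 0 0 0;0.09 -0.19 0 0 0;0.105 -0.23 0 0 0;0.115 -0.26 0 0 0;0.115 -0.28 0 0 0' >/dev/null
python3 nudge.py '0 0 0 0 0;0 0 0 0 0;0 0 0 0 0;0 0 0 0 0' >/dev/null;python3 go.py .6121 .0526 .20 -.006
python3 -c "
from vis import *
W=shot('wrist','15');S=shot('scene','15');T=shot('top','15')
cv2.imwrite('pics/z15.png',np.hstack([cv2.resize(x,(266,300)) for x in (W['color'],S['color'][150:350,220:400],T['color'][160:340,260:420])])[:,:,::-1])"
```

```text
t 61.0 pos [ 0.4961 -0.2285  0.2103] yaw -0.007 F [-1.4  0.  -2.4] w 0.0097 gf 117.5 q1 -0.59 q6 0.99 tilt 0.004
rows [ 0.1141 -0.2819  0.0006] turn -0.001 n 7
t 62.2 pos [0.6137 0.0489 0.212 ] yaw -0.008 F [-0.2 -2.1 -1.8] w 0.0100 gf 117.8 q1 -0.06 q6 1.52 tilt 0.001
rows [-0.0016 -0.0036  0.012 ] turn -0.002 n 1
```

View pics/z15.png

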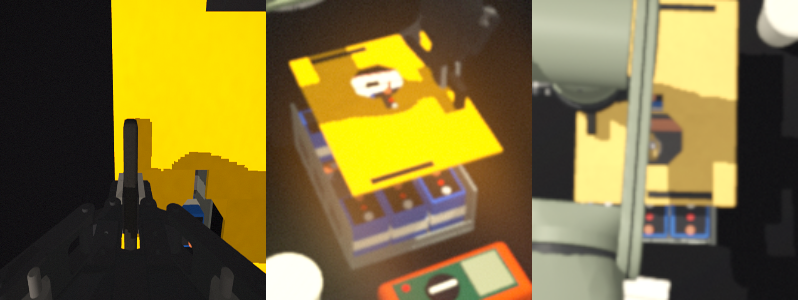

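```bash
python3 nudge.py '-0.001 -0.0035 0.01 -0.002 0;-0.001 -0.0035 0.01 -0.002 0;-0.001 -0.0035 0.01 -0.002 0;-0.001 -0.0035 0.01 -0.002 0;-0.001 -0.0035 0.01 -0.002 0' >/dev/null;python3 go.py .6121 .0526 .096 -.006
python3 - <<'E' 2>/dev/null
from cover import *
from plant import arm
S=shot('scene','16');z=arm.sense()["position"][2]-.0128+.004
q,k,m=quad(S); q=edges(k,q); X=onz(S,q,z); print(X.round(4).tolist(),"sides",np.linalg.norm(X-np.roll(X,1,0),axis=1).round(3),"mean",X.mean(0).round(4))
# tilt: PnP of the known plate
obj=np.array([[-.125,-.095,.004],[.125,-.095,.004],[.125,.095,.004],[-.125,.095,.004]])
best=None
for s in range(4):
  for f in(1,-1):
    o=np.roll(obj[::f],s,0); ok,rv,tv=cv2.solvePnP(o,q,S["camera_matrix"],None); e=np.linalg.norm(cv2.projectPoints(o,rv,tv,S["camera_matrix"],None)[0][:,0]-q)
    Rw=S["R"].T@cv2.Rodrigues(rv)[0]; c=S["R"].T@(tv.ravel()-S["t"])
    if abs(Rw[2,2])>.8: print(round(float(e),2),"z axis",Rw[:,2].round(3),"x",Rw[:,0].round(3),"origin",c.round(4))
E
```

```text
t 62.9 pos [0.6131 0.0537 0.2025] yaw -0.004 F [-0.9 -1.6 -1.5] w 0.0099 gf 117.7 q1 -0.05 q6 1.52 tilt 0.001
rows [-0.001   0.0011  0.1065] turn 0.002 n 3
[[0.4866, 0.0709, 0.1937], [0.7932, 0.0356, 0.1937], [0.764, -0.1364, 0.1937], [0.489, -0.116, 0.1937]] sides [0.187 0.309 0.174 0.276] mean [ 0.6332 -0.0365  0.1937]
7.45 z axis [-0.209 -0.062 -0.976] x [ 0.978 -0.033 -0.207] origin [ 0.6232 -0.0294  0.1812]
7.45 z axis [0.209 0.062 0.976] x [ 0.978 -0.033 -0.207] origin [ 0.6216 -0.0299  0.1734]
7.45 z axis [-0.209 -0.062 -0.976] x [-0.978  0.033  0.207] origin [ 0.6232 -0.0294  0.1812]
7.45 z axis [0.209 0.062 0.976] x [-0.978  0.033  0.207] origin [ 0.6216 -0.0299  0.1734]
```

```bash
python3 - <<'E' 2>/dev/null
from cover import *
for n,p in(("15",(.6137,.0489,.212)),("16",(.6131,.0537,.2025))):
    S=dict(np.load(f"pics/scene{n}.npz")); O=np.array(p)+[.0014,-.0784,-.0128+.004]
    q,k,m=quad(S); print("seen",q.tolist(),"\nfit",edges(k,q).round(1).tolist())
    print("pred",[proj(S,O+[a,b,0])[0].round(1).tolist() for a,b in((-.125,-.095),(.125,-.095),(.125,.095),(-.125,.095))])
E
```

```text
seen [[326.0, 170.0], [375.0, 271.0], [280.0, 298.0], [235.0, 191.0]] 
fit [[324.3, 167.6], [375.6, 268.0], [278.5, 296.9], [237.0, 190.3]]
pred [[235.2, 191.3], [279.5, 279.9], [380.1, 249.2], [324.0, 169.0]]
seen [[328.0, 173.0], [374.0, 278.0], [280.0, 298.0], [238.0, 194.0]] 
fit [[325.7, 171.0], [378.4, 278.3], [277.9, 295.7], [239.6, 193.6]]
pred [[237.8, 194.3], [282.2, 282.5], [381.9, 252.0], [325.9, 171.9]]
```

The visible corners (236,190), (378,250) and (280,280) match a level cover to within 2 px, so it is level. The polygon fit had merged in the rack's own yellow. I'll lower it.

```bash
python3 nudge.py '-0.001 0.001 0.02 0 0;-0.001 0.001 0.04 0 0;-0.001 0.001 0.06 0 0;-0.001 0.001 0.075 0 0;-0.001 0.001 0.085 0 0;-0.001 0.001 0.09 0 0;-0.001 0.001 0.09 0 0;-0.001 0.001 0.09 0 0' >/dev/null;python3 go.py .6121 .0526 .097 -.006
python3 nudge.py '0 0 0.008 0 0;0 0 0.012 0 0;0 0 0.012 0 0;0 0 0.012 0 0' >/dev/null;python3 go.py .6121 .0526 .097 -.006
```

```text
t 63.8 pos [0.6127 0.0526 0.1131] yaw -0.004 F [-0.3 -0.9 -2.2] w 0.0098 gf 117.8 q1 -0.06 q6 1.52 tilt 0.002
rows [-0.0006 -0.      0.0161] turn 0.002 n 1
t 64.2 pos [0.6117 0.0526 0.1   ] yaw -0.004 F [-1.1 -0.1 -2.5] w 0.0099 gf 117.8 q1 -0.06 q6 1.52 tilt 0.000
rows [0.0004 0.     0.003 ] turn 0.002 n 1
```

```bash
python3 nudge.py '0 0 0.002 0 0;0 0 0.002 0 0;0 0 0.002 0 0' >/dev/null;python3 go.py .5641 .0529 .097 -.006
python3 nudge.py '-0.01 0 0 0 0;-0.02 0 0 0 0;-0.025 0 0 0 0;-0.025 0 0 0 0' >/dev/null;python3 go.py .5641 .0529 .097 -.006
```

```text
t 64.5 pos [0.6119 0.0526 0.0983] yaw -0.004 F [ 0.3 -0.3 -2.5] w 0.0098 gf 117.8 q1 -0.06 q6 1.52 tilt 0.000
rows [-0.0478 -0.0001  0.0013] turn 0.002 n 1
t 64.8 pos [0.5855 0.0529 0.0981] yaw -0.004 F [ 0.7  0.4 -2.2] w 0.0102 gf 117.9 q1 -0.06 q6 1.52 tilt 0.001
rows [-0.0214  0.0001  0.0011] turn 0.002 n 1
```

```bash
python3 nudge.py '-0.01 0 0 0 0;-0.016 0 0 0 0;-0.016 0 0 0 0' >/dev/null;python3 go.py .5641 .0529 .097 -.006
python3 nudge.py '-0.004 0 0 0 0;-0.005 0 0 0 0;-0.005 0 0 0 0;-0.005 0 0 0 0' >/dev/null;python3 go.py .5641 .0529 .097 -.006
```

```text
t 65.2 pos [0.5696 0.0529 0.098 ] yaw -0.004 F [ 0.  -0.7 -1.7] w 0.0100 gf 117.9 q1 -0.06 q6 1.52 tilt 0.001
rows [-0.0055  0.      0.001 ] turn 0.002 n 1
t 65.5 pos [0.5661 0.0528 0.0983] yaw -0.004 F [ 0.9 -0.1 -2.3] w 0.0097 gf 117.8 q1 -0.06 q6 1.52 tilt 0.000
rows [-0.002  -0.0001  0.0013] turn 0.002 n 1
```

```bash
python3 nudge.py '-0.002 0 0 0 0;-0.002 0 0 0 0;-0.002 0 0.0015 0 0;-0.002 0 0.0025 0 0;-0.002 0 0.0025 0 0;-0.002 0 0.0025 0 0' >/dev/null;python3 go.py .5641 .0529 .097 -.006
python3 nudge.py '0 0 0 0 0.03;0 0 0 0 0.05;0 0 0 0 0.05;0 0 0 0 0.05' 40 >/dev/null;python3 go.py
python3 nudge.py '0 0 -0.03 0 0.05;0 0 -0.08 0 0.05;0 0 -0.13 0 0.05;0 0.05 -0.16 0 0.05;0 0.08 -0.16 0 0.05;0 0.08 -0.16 0 0.05;0 0.08 -0.16 0 0.05;0 0.08 -0.16 0 0.05' >/dev/null;python3 go.py
python3 -c "
from vis import *
W=shot('wrist','17');S=shot('scene','17')
cv2.imwrite('pics/z17.png',np.hstack([cv2.resize(x,(400,300)) for x in (W['color'],S['color'][150:350,180:446])])[:,:,::-1])"
```

```text
t 66.2 pos [0.5642 0.0528 0.0968] yaw -0.004 F [-2.8  0.4  4.7] w 0.0098 gf 119.1 q1 -0.06 q6 1.52 tilt 0.001
rows [-0.0001 -0.0001 -0.0002] turn 0.002 n 1
t 66.5 pos [0.5639 0.0528 0.0956] yaw -0.004 F [ 0.6  0.1 -0. ] w 0.0500 gf 0.0 q1 -0.06 q6 1.52 tilt 0.000
t 67.3 pos [ 0.5629 -0.0264  0.2547] yaw -0.004 F [0.7 0.5 0.3] w 0.0497 gf 0.0 q1 -0.20 q6 1.37 tilt 0.002
```

View pics/z17.png

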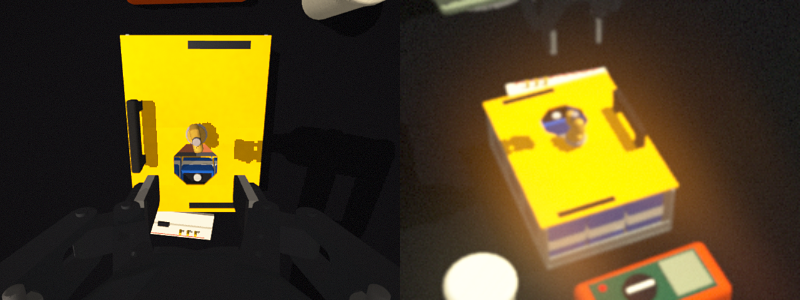

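The cover is down and square on the rack, with the stud and nut at (197,143) by the slot's closed end. I'll check this and the wing direction numerically.

```bash
python3 - <<'E' 2>/dev/null
from cover import *
W=dict(np.load("pics/wrist17.npz")); r,g,b=chans(W)
q,k,m=quad(W); X=onz(W,edges(k,q),.088); print(X.round(4).tolist(),"sides",np.linalg.norm(X-np.roll(X,1,0),axis=1).round(3),"mean",X.mean(0).round(4))
u=proj(W,[.565,-.0255,.142])[0]; print("tip pred",u)
m=(r>140)&(abs(r-b)<45)&(g>120)
for p,a in blobs(m,15,900,(290,190,345,260)): print("grey",p.round(1),a,onz(W,p,.142)[0].round(4))
hsv=cv2.cvtColor(W["color"],cv2.COLOR_RGB2HSV)[190:260,285:345]
for v in range(0,70,7): print(" ".join("%3d,%3d,%3d"%tuple(x) for x in hsv[v,::6]))
c=W["color"][185:260,275:350]; cv2.imwrite("pics/z18.png",cv2.resize(c,(600,600),interpolation=cv2.INTER_CUBIC)[:,:,::-1])
E
```

```text
[[0.6895, -0.1202, 0.088], [0.4864, -0.1187, 0.088], [0.4385, 0.0332, 0.088], [0.6902, 0.0722, 0.088]] sides [0.192 0.203 0.159 0.255] mean [ 0.5761 -0.0334  0.088 ]
tip pred [313.11729451 228.06979908]
grey [299.3 211.1] 29 [ 0.5777 -0.0156  0.142 ]
grey [313.7 227. ] 126 [ 0.5658 -0.0259  0.142 ]
grey [324.2 258.5] 61 [ 0.5415 -0.0337  0.142 ]
 26,255,254  27,255,254  27,255,254  27,255,254  26,255,254  26,255,254  27,255,254  26,255,254  26,255,254  26,255,254
 26,255,254  26,255,254  26,255,254  26,255,254  27,255,255  21,216,245  26,255,255  20,255,178  21,255,172  27,255,255
 27,255,254  27,255,254  27,255,254  18,136,186  20,191,178  20,188,126  20,193,128   0, 18, 98  21,255,169  21,255,167
 27,255,254  27,255,254  14, 69,238  19,200,208  20,188,235  20,195,211  20,185,127  19,178,122  21,255,167  21,255,166
 27,255,254  27,255,254  18, 86,244  21,190,239  21,189,239  19,196,207  20,183,113  19,193,128  21,255,165  21,255,165
 27,255,254  27,255,254  27,255,254  19,143,233  10, 42,213  11, 46,205  16, 99, 85  11, 57,111  21,255,161  21,255,166
 27,255,254  27,255,254   7,166,120   8,169,122  18,149,216   9, 39,203  20,194,176  10,174,238  21,255,169  21,255,168
 27,255,255   7,166,120  10,180,122  10,174,120  15,180,143  24,188,251  20,192,223  10,179,231  10,175,232  27,255,255
150, 11, 46  10, 16, 48  10, 16, 49 174, 27, 48 175, 31, 50   5, 17, 91   3, 28, 92  14, 30, 92  13, 34, 91   5, 30, 93
108,223, 97  20,224,167 108,239, 93 108,228, 94 108,225, 95 109,219, 93 107,236,105 109,240,104 109,253,105  21, 93,189
```

View pics/z18.png

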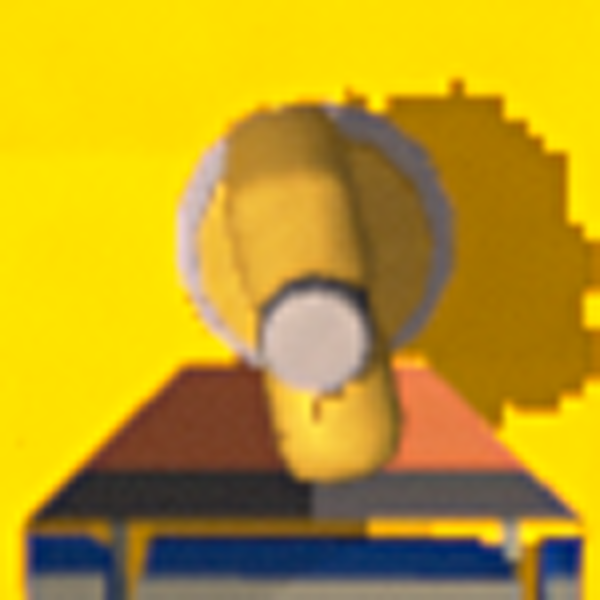

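The crop shows the washer rim around the slot end, the stud tip at (318,340) and the wings running from (285,120) to (345,475).

```bash
python3 - <<'E'
from vis import *
W=dict(np.load("pics/wrist17.npz"));B=dict(np.load("pics/wrist12b.npz"))
for c,p in((W,[[275+288/8,185+120/8],[275+342/8,185+475/8]]),(B,[[341.8,128],[291,142]])):
  for z in(.127,.139):
    X=onz(c,p,z); d=X[0]-X[1]; print(z,X.round(4).tolist(),"len %.3f yaw %.3f"%(np.linalg.norm(d),np.arctan2(d[1],d[0])))
E
python3 go.py .565 -.0256 .16 -2.0
```

```text
0.127 [[0.583, -0.0239, 0.127], [0.5479, -0.029, 0.127]] len 0.035 yaw 0.144
0.139 [[0.5852, -0.024, 0.139], [0.5516, -0.0289, 0.139]] len 0.034 yaw 0.144
0.127 [[0.5836, -0.0224, 0.127], [0.5472, -0.0318, 0.127]] len 0.038 yaw 0.254
0.139 [[0.5827, -0.0226, 0.139], [0.5479, -0.0316, 0.139]] len 0.036 yaw 0.254
t 67.5 pos [ 0.563  -0.026   0.2547] yaw -0.003 F [ 0.3 -0.8  0.8] w 0.0500 gf 0.0 q1 -0.20 q6 1.37 tilt 0.002
rows [ 0.0022 -0.0004  0.0947] turn 1.997 n 14
```

```bash
python3 nudge.py '0.0022 0 0.02 -0.15 0.05;0.0022 0 0.04 -0.3 0.05;0.0022 0 0.06 -0.45 0.05;0.0022 0 0.08 -0.6 0.05;0.0022 0 0.08 -0.75 0.05;0.0022 0 0.08 -0.9 0.05;0.0022 0 0.08 -1.05 0.05;0.0022 0 0.08 -1.2 0.05' 30 >/dev/null
python3 nudge.py '0 0 0 -0.15 0.05;0 0 0 -0.3 0.05;0 0 0 -0.45 0.05;0 0 0 -0.6 0.05;0 0 0 -0.75 0.05;0 0 0 -0.9 0.05;0 0 0 -1.05 0.05;0 0 0 -1.2 0.05' >/dev/null
python3 nudge.py '0 0 0 -0.15 0.05;0 0 0 -0.3 0.05;0 0 0 -0.45 0.05;0 0 0 -0.6 0.05;0 0 0 -0.75 0.05;0 0 0 -0.9 0.05;0 0 0 -0.94 0.05;0 0 0 -0.94 0.05' >/dev/null; python3 go.py .565 -.0256 .112 -2.942
```

```text
t 69.8 pos [ 0.5654 -0.0261  0.1751] yaw -2.946 F [-0.4  0.2 -0.4] w 0.0500 gf 0.0 q1 -0.20 q6 -1.97 tilt 0.001
rows [0.0003 0.0005 0.0631] turn -0.004 n 2
```

```bash
python3 nudge.py '0 0 0.03 0 0.05;0 0 0.05 0 0.05;0 0 0.06 0 0.05;0 0 0.063 0 0.05;0 0 0.063 0 0.05;0 0 0.063 0 0.05' >/dev/null; python3 go.py .565 -.0256 .112 -2.942
python3 nudge.py '0 0 0 0 0;0 0 0 0 0;0 0 0 0 0;0 0 0 0 0;0 0 0 0 0' 30 >/dev/null; python3 go.py .565 -.0256 .112 -2.942
```

```text
t 70.5 pos [ 0.5667 -0.0273  0.1139] yaw -2.947 F [0.2 0.  0.3] w 0.0498 gf 0.0 q1 -0.20 q6 -1.97 tilt 0.002
rows [0.0014 0.002  0.0019] turn -0.005 n 1
t 71.0 pos [ 0.5662 -0.0265  0.1136] yaw -2.947 F [-1.3  4.1  6.5] w 0.0115 gf 35.1 q1 -0.20 q6 -1.97 tilt 0.002
rows [0.001  0.0011 0.0016] turn -0.005 n 1
```

```bash
cat > tq.py <<'E'
from plant import arm
s=arm.sense(); print("t %.1f"%s["clock"],"F",s["contact_force"].round(1),"M",s["wrist_torque"].round(2),"z %.4f w %.4f gf %.0f q6 %.2f"%(s["position"][2],s["gripper_width"],s["gripper_force"],s["q"][5]))
E
python3 nudge.py '0.001 0.001 0 0.15 0;0.001 0.001 0.0004 0.3 0;0.001 0.001 0.0006 0.45 0;0.001 0.001 0.0008 0.6 0;0.001 0.001 0.001 0.75 0;0.001 0.001 0.0011 0.9 0;0.001 0.001 0.0013 1.05 0;0.001 0.001 0.0015 1.2 0' >/dev/null;python3 tq.py
python3 nudge.py '0 0 0.0002 0.15 0;0 0 0.0004 0.3 0;0 0 0.0006 0.45 0;0 0 0.0008 0.6 0;0 0 0.001 0.75 0;0 0 0.0011 0.9 0;0 0 0.0013 1.05 0;0 0 0.0015 1.2 0' >/dev/null;python3 tq.py; python3 go.py .565 -.0256 .11
```

```text
t 71.8 F [-0.6 -0.7  5.1] M [-0.2   0.2   0.05] z 0.1121 w 0.0114 gf 35 q6 -0.76
t 72.5 F [-3.9 -1.1  6.9] M [-0.04  0.88  0.05] z 0.1105 w 0.0115 gf 35 q6 0.44
t 72.5 pos [ 0.5639 -0.0275  0.1105] yaw 0.930 F [-3.9 -1.1  6.9] w 0.0115 gf 35.5 q1 -0.20 q6 0.44 tilt 0.003
rows [ 0.0022 -0.0002  0.0005] turn 0.000 n 1
```

```bash
python3 nudge.py '0.001 0 0.0002 0.15 0;0.001 0 0.0004 0.3 0;0.001 0 0.0006 0.45 0;0.001 0 0.0008 0.6 0;0.001 0 0.001 0.75 0;0.001 0 0.0011 0.9 0;0.001 0 0.0013 1.05 0;0.001 0 0.0015 1.2 0' >/dev/null;python3 tq.py
python3 nudge.py '0 0 0.0002 0.15 0;0 0 0.0004 0.3 0;0 0 0.0006 0.45 0;0 0 0.0008 0.6 0;0 0 0.001 0.75 0;0 0 0.0011 0.9 0;0 0 0.0013 1.05 0;0 0 0.0013 1.05 0' >/dev/null;python3 tq.py; python3 go.py .565 -.0256 .11
```

```text
t 73.3 F [-6.7  1.3  9. ] M [0.33 1.07 0.06] z 0.1089 w 0.0113 gf 36 q6 1.64
t 74.2 F [-4.2  2.5  7.3] M [ 0.65  0.53 -0.09] z 0.1076 w 0.0110 gf 35 q6 2.69
t 74.2 pos [ 0.5646 -0.0252  0.1076] yaw -1.317 F [-4.2  2.5  7.3] w 0.0110 gf 35.4 q1 -0.20 q6 2.69 tilt 0.002
rows [ 0.0005 -0.0003 -0.0024] turn 0.000 n 1
```

```bash
python3 nudge.py '0 0 0 0 0.05;0 0 0 0 0.05;0 0 0 0 0.05;0 0 0 -0.15 0.05;0 0 0 -0.3 0.05;0 0 0 -0.45 0.05;0 0 0 -0.6 0.05;0 0 0 -0.75 0.05' >/dev/null; python3 tq.py
python3 nudge.py '0 0 0 -0.15 0.05;0 0 0 -0.3 0.05;0 0 0 -0.45 0.05;0 0 0 -0.6 0.05;0 0 0 -0.75 0.05;0 0 0 -0.9 0.05;0 0 0 -1.05 0.05;0 0 0 -1.2 0.05' >/dev/null
python3 nudge.py '0 0 0.001 -0.15 0.05;0 0 0.002 -0.3 0.05;0 0 0.002 -0.45 0.05;0 0 0.002 -0.6 0.05;0 0 0.002 -0.75 0.05;0 0 0.002 -0.9 0.05;0 0 0.002 -1.05 0.05;0 0 0.002 -1.19 0.05' >/dev/null; python3 tq.py
python3 nudge.py '0 0 0 0 0.05;0 0 0 0 0.05' >/dev/null;python3 go.py .565 -.0256 .105 1.824
```

```text
t 75.0 F [-0.3  0.4 -0.3] M [-0.05 -0.01  0.04] z 0.1066 w 0.0503 gf 0 q6 1.93
t 76.5 F [0.1 0.5 0.1] M [0.05 0.02 0.03] z 0.1046 w 0.0503 gf 0 q6 -0.46
t 76.8 pos [ 0.5651 -0.0258  0.1047] yaw 1.823 F [0.2 0.7 0.6] w 0.0498 gf 0.0 q1 -0.20 q6 -0.45 tilt 0.000
rows [ 0.0002 -0.     -0.0003] turn -0.001 n 1
```

```bash
python3 nudge.py '0 0 0 0 0;0 0 0 0 0;0 0 0 0 0;0 0 0 0 0;0 0 0 0 0' 30 >/dev/null; python3 tq.py
python3 nudge.py '0 0 0.0002 0.15 0;0 0 0.0004 0.3 0;0 0 0.0006 0.45 0;0 0 0.0008 0.6 0;0 0 0.001 0.75 0;0 0 0.0011 0.9 0;0 0 0.0013 1.05 0;0 0 0.0015 1.2 0' >/dev/null;python3 tq.py
python3 nudge.py '0 0 0.0002 0.15 0;0 0 0.0004 0.3 0;0 0 0.0006 0.45 0;0 0 0.0008 0.6 0;0 0 0.001 0.75 0;0 0 0.0011 0.9 0;0 0 0.0013 1.05 0;0 0 0.0015 1.2 0' >/dev/null;python3 tq.py;python3 go.py .565 -.0256 .105
python3 nudge.py '0 0 0.0002 0.15 0;0 0 0.0004 0.3 0;0 0 0.0004 0.3 0' >/dev/null;python3 tq.py
```

```text
t 77.2 F [-2.5 -1.5  2.3] M [-0.18  0.39 -0.05] z 0.1050 w 0.0112 gf 35 q6 -0.45
t 78.0 F [-0.7 -1.7  0.2] M [-0.33  0.14  0.06] z 0.1036 w 0.0110 gf 35 q6 0.75
t 78.8 F [-1.9 -3.1  1.2] M [-0.63  0.28  0.04] z 0.1021 w 0.0112 gf 35 q6 1.95
t 78.8 pos [ 0.5653 -0.0268  0.1021] yaw -0.580 F [-1.9 -3.1  1.2] w 0.0112 gf 35.1 q1 -0.20 q6 1.95 tilt 0.002
rows [-0.0009 -0.0009 -0.0029] turn 0.000 n 1
t 79.2 F [-3.  -5.   2.5] M [-0.9   0.41  0.02] z 0.1017 w 0.0109 gf 35 q6 2.25
```

```bash
python3 nudge.py '0 0 0.0002 0.15 0;0 0 0.0004 0.3 0;0 0 0.0006 0.44 0;0 0 0.0006 0.44 0;0 0 0.0006 0.44 0' >/dev/null;python3 tq.py
python3 nudge.py '0 0 0 0 0.05;0 0 0 0 0.05;0 0 0 0 0.05;0 0 0 -0.15 0.05;0 0 0 -0.3 0.05;0 0 0 -0.45 0.05;0 0 0 -0.6 0.05;0 0 0 -0.75 0.05' >/dev/null; python3 tq.py
python3 nudge.py '0 0 0 -0.15 0.05;0 0 0 -0.3 0.05;0 0 0 -0.45 0.05;0 0 0 -0.6 0.05;0 0 0 -0.75 0.05;0 0 0 -0.9 0.05;0 0 0 -1.05 0.05;0 0 0 -1.2 0.05' >/dev/null
python3 nudge.py '0 0 0 -0.15 0.05;0 0 0 -0.3 0.05;0 0 0 -0.45 0.05;0 0 0 -0.6 0.05;0 0 0 -0.75 0.05;0 0 0 -0.9 0.05;0 0 0 -1.05 0.05;0 0 0 -1.19 0.05' >/dev/null
python3 nudge.py '0 0 0 0 0.05;0 0 0 0 0.05' >/dev/null;python3 go.py .565 -.0256 .102 1.824
python3 nudge.py '0 0 0 0 0;0 0 0 0 0;0 0 0 0 0;0 0 0 0 0;0 0 0 0 0' 30 >/dev/null; python3 tq.py
```

```text
t 79.7 F [-3.1 -4.5  3. ] M [-0.86  0.55 -0.04] z 0.1012 w 0.0113 gf 35 q6 2.68
t 80.5 F [ 0.1  0.2 -0.2] M [ 0.03 -0.05  0.06] z 0.1008 w 0.0502 gf 0 q6 1.93
t 82.2 pos [ 0.5652 -0.0253  0.1009] yaw 1.823 F [0.1 1.4 0. ] w 0.0501 gf 0.0 q1 -0.20 q6 -0.45 tilt 0.000
rows [-0.0002 -0.0003 -0.0011] turn -0.001 n 1
t 82.8 F [-3.1 -0.6  1.7] M [-0.04  0.38  0.05] z 0.1010 w 0.0114 gf 35 q6 -0.45
```

Next I'll step the nut in about 0.3 rad at a time, watching the turning moment for the solid stop.

```bash
for i in 1; do :; done; python3 nudge.py '0 0 0.0002 0.15 0;0 0 0.0004 0.3 0;0 0 0.0004 0.3 0' >/dev/null;python3 tq.py
python3 nudge.py '0 0 0.0002 0.15 0;0 0 0.0004 0.3 0;0 0 0.0004 0.3 0' >/dev/null;python3 tq.py
```

```text
t 83.0 F [-2.7 -0.8  3.3] M [-0.04  0.43 -0.06] z 0.1007 w 0.0113 gf 35 q6 -0.15
t 83.3 F [-2.2 -0.6  3.2] M [-0.18  0.34 -0.05] z 0.1003 w 0.0111 gf 35 q6 0.14
```

```bash
python3 nudge.py '0 0 0.0002 0.15 0;0 0 0.0004 0.3 0;0 0 0.0004 0.3 0' >/dev/null;python3 tq.py
python3 nudge.py '0 0 0.0002 0.15 0;0 0 0.0002 0.15 0' >/dev/null;python3 tq.py
python3 nudge.py '0 0 0.0002 0.15 0;0 0 0.0002 0.15 0' >/dev/null;python3 tq.py
```

```text
t 83.7 F [-2.7 -1.9  3. ] M [-0.22  0.32 -0.02] z 0.1000 w 0.0112 gf 35 q6 0.44
t 83.8 F [-3.4 -0.2  4.5] M [-0.28  0.42  0.02] z 0.0999 w 0.0115 gf 35 q6 0.59
t 84.0 F [-2.5 -1.9  5.1] M [-0.35  0.48  0.01] z 0.0999 w 0.0116 gf 36 q6 0.74
```

```bash
python3 nudge.py '0 0 0.0002 0.15 0;0 0 0.0002 0.15 0' >/dev/null;python3 tq.py
python3 nudge.py '0 0 0.0002 0.15 0;0 0 0.0002 0.15 0' >/dev/null;python3 tq.py
```

```text
t 84.2 F [-3.6 -1.8  5.4] M [-0.35  0.45  0.02] z 0.0998 w 0.0114 gf 36 q6 0.89
t 84.5 F [-3.5 -2.3  6. ] M [-0.39  0.57  0.07] z 0.0998 w 0.0115 gf 36 q6 1.04
```

```bash
python3 nudge.py '0 0 0.0002 0.15 0;0 0 0.0002 0.15 0' >/dev/null;python3 tq.py
python3 nudge.py '0 0 0.0002 0.15 0;0 0 0.0002 0.15 0' >/dev/null;python3 tq.py
```

```text
t 84.7 F [-3.7 -1.6  6.7] M [-0.42  0.56  0.04] z 0.0997 w 0.0114 gf 36 q6 1.19
t 84.8 F [-4.2 -3.5  7.1] M [-0.47  0.59  0.01] z 0.0997 w 0.0114 gf 36 q6 1.34
```

```bash
python3 nudge.py '0 0 0 0.15 0;0 0 0 0.15 0' >/dev/null;python3 tq.py
python3 nudge.py '0 0 0 0.15 0;0 0 0 0.15 0' >/dev/null;python3 tq.py
python3 nudge.py '0 0 0 0 0;0 0 0 0 0;0 0 0 0 0' >/dev/null;python3 tq.py;python3 go.py
```

```text
t 85.0 F [-4.  -3.5  7.3] M [-0.62  0.65  0.06] z 0.0996 w 0.0113 gf 36 q6 1.49
t 85.2 F [-3.5 -4.   7. ] M [-0.56  0.66  0.05] z 0.0996 w 0.0115 gf 36 q6 1.64
t 85.5 F [-4.  -4.   6.2] M [-0.52  0.61  0.05] z 0.0996 w 0.0113 gf 36 q6 1.64
t 85.5 pos [ 0.5655 -0.0267  0.0996] yaw -0.266 F [-4.  -4.   6.2] w 0.0113 gf 35.9 q1 -0.20 q6 1.64 tilt 0.002
```

```bash
python3 nudge.py '0 0 0 0 0.05;0 0 0 0 0.05;0 0 0 0 0.05;0 0 0 0 0.05' >/dev/null; python3 tq.py
python3 nudge.py '0 0 -0.03 0 0.05;0 0 -0.06 0 0.05;-0.04 0 -0.06 0 0.05;-0.06 0 -0.06 0 0.05;-0.06 0 -0.06 0 0.05;-0.06 0 -0.06 0 0.05;-0.06 0 -0.06 0 0.05' >/dev/null; python3 go.py
python3 -c "
from vis import *
shot('wrist','20a')"
python3 nudge.py '-0.04 0 0 0 0.05;-0.05 0 0 0 0.05;-0.05 0 0 0 0.05;-0.05 0 0 0 0.05;-0.05 0 0 0 0.05' >/dev/null; python3 go.py
cat > nut.py <<'E'
from vis import *
import sys
D=[dict(np.load(f"pics/wrist{n}.npz")) for n in sys.argv[1:]]
R=[]
for c in D:
    h=cv2.cvtColor(c["color"],cv2.COLOR_RGB2HSV).astype(int); u=proj(c,[.565,-.0255,.13])[0].astype(int)
    s=np.zeros(h.shape[:2],bool); s[max(u[1]-75,0):u[1]+75,max(u[0]-75,0):u[0]+75]=1
    tip=(h[...,1]<75)&(h[...,2]>165)&s
    t=proj(c,[.565,-.0255,.142])[0]; bl=[b for b in blobs(tip,25,3000)]; bl=min(bl,key=lambda b:np.hypot(*(b[0]-t)))
    print("tip pred",t.round(1),"seen",bl[0].round(1),bl[1]); 
    br=((h[...,0]>=16)&(h[...,0]<=24)&(h[...,1]>110)&(h[...,1]<235)&(h[...,2]>60)&s).astype(np.uint8)
    cn,_=cv2.findContours(br,0,1); k=max(cn,key=cv2.contourArea); q=cv2.minAreaRect(k); print(" brass",cv2.contourArea(k),np.round(q[0],1),np.round(q[1],1),round(q[2],1))
    R.append((bl[0],k))
    cv2.imwrite(f"pics/m_{u[0]}.png",br*255)
if len(D)>1: print("tip tri",tri(D[0],R[0][0],D[1],R[1][0])[0].round(4))
E
python3 -c "
from vis import *
shot('wrist','20b')"; python3 nut.py 20a 20b
```

```text
t 86.0 F [ 0.1 -0.6 -0.5] M [ 0.   -0.01  0.05] z 0.0981 w 0.0501 gf 0 q6 1.65
t 86.7 pos [ 0.5085 -0.0096  0.1587] yaw -0.274 F [-0.3 -0.5  0.6] w 0.0500 gf 0.0 q1 -0.19 q6 1.66 tilt 0.001
t 87.2 pos [0.4609 0.0037 0.1592] yaw -0.274 F [ 0.4 -0.1  0.6] w 0.0501 gf 0.0 q1 -0.18 q6 1.67 tilt 0.002
tip pred [314.4 156.5] seen [315.8 155.9] 360
 brass 2156.0 [317.8 152.4] [72.7 50. ] 71.6
tip pred [314.4  28.7] seen [315.7  29.9] 459
 brass 2201.0 [315.6  47.2] [85.4 51.2] 73.6
tip tri [ 0.565  -0.0261  0.1398]
```

```bash
python3 - <<'E'
from vis import *
c=dict(np.load("pics/wrist20a.npz")); h=cv2.cvtColor(c["color"],cv2.COLOR_RGB2HSV).astype(int)
for y in range(108,204,3):
    s=""
    for x in range(270,366,2):
        H,S,V=h[y,x]
        s+= "o" if S<75 and V>165 else ("g" if S<75 else ("." if S>235 else ("W" if 16<=H<=24 and V>215 else ("w" if 16<=H<=24 and V>150 else ("d" if 16<=H<=24 else "?")))))
    print(y,s)
E
```

```text
108 ................................................
111 ................................................
114 ................................................
117 ................................................
120 ................................................
123 ............wdddd...............................
126 ..........wwwwwwwddggggggggdw...................
129 .........wwwwWWWwwwdd?ddddgggggw................
132 ........wwwwWWWWWwwwwddddddddgggw...............
135 ........wwwWWWWWWWwwwwdddddddddgg?..............
138 .........wWWWWWWWWWWwwwdddddddddgg?.............
141 ..........WWWWWWWWWWWwwwdddddddddggw............
144 ..........WWWWWWWWWWwgggggddddddddgd............
147 ..........WowWWWWWWgooooooggddddddgg............
150 ..........ooWwwWWWgooooooooogdddddggw...........
153 ..........ooWWwwWwooooooooooodddddgg............
156 ..........?oWWWWw?ooooooooooodddddgd............
159 ...........ooWWWWWoooooooooogdddddgd............
162 ...........WooWWWWdooooooooo?ddddwwd............
165 ............WoWWWWWwgooooogWWWWddwwwd...........
168 .............?ooWWWWWWdwwW????WWWWwwdd..........
171 ...............oooWWWWWwWWW????WWWwwdd..........
174 .................Woooooo?wWW???WWwwdddw.........
177 ...................?ggggg?wWWWWWwddddgggd.......
180 ....................gggggggwwWwwddddgggggg?.....
183 ..................d?ggggggggggdddggg?????????W..
186 ...............gggggggggggggggg?????????????????
189 ..............ggggggggggg???????????????????????
192 .............?gggggg????????????????????????????
195 ............dg?????????????ggggog???????????????
198 ...........w???????????????ggoooo???????????????
201 ...........????????????????gggooo????????????ggg
```

The wings now sit about 45° back from the tool's heading. Either the nut sprang back slightly or the pads slipped at the solid stop. I'll work out the absolute wing angle and confirm that it holds still.

```bash
python3 nudge.py '0 0 -0.05 0 0.05;-0.04 0 -0.09 0 0.05;-0.04 0 -0.09 0 0.05;-0.04 0 -0.09 0 0.05;-0.04 0 -0.09 0 0.05' >/dev/null; python3 - <<'E' 2>/dev/null
from cover import *
W=shot("wrist","21")
for n in("20a","21"):
    c=dict(np.load(f"pics/wrist{n}.npz")); h=cv2.cvtColor(c["color"],cv2.COLOR_RGB2HSV).astype(int)
    m=((h[...,0]>=16)&(h[...,0]<=24)&(h[...,1]<235)&(h[...,1]>110)&(h[...,2]>200)).astype(np.uint8)
    u=proj(c,[.565,-.0255,.13])[0].astype(int); z=np.zeros_like(m); z[max(u[1]-35,0):u[1]+35,u[0]-40:u[0]+40]=m[max(u[1]-35,0):u[1]+35,u[0]-40:u[0]+40]
    p=onz(c,np.argwhere(z)[:,::-1],.128)[:,:2]; p=p[np.linalg.norm(p-[.565,-.0255],axis=1)<.024]
    e,v=np.linalg.eigh(np.cov(p.T)); d=v[:,1]*np.sign(v[0,1]); print(n,len(p),"wing yaw %.3f"%np.arctan2(d[1],d[0]),np.sqrt(e).round(4))
q,k,m=quad(W); X=onz(W,edges(k,q),.088); print(X.round(4).tolist(),np.linalg.norm(X-np.roll(X,1,0),axis=1).round(3),X.mean(0).round(4))
S=shot("scene","21"); T=shot("top","21")
T0=dict(np.load("pics/top0.npz"))
d=abs(T["color"].astype(int)-T0["color"].astype(int)).max(2)>60
for n,(x0,y0,x1,y1) in(("meter",(284,134,368,180)),("cup",(395,143,440,190)),("bread",(268,316,346,356))): print(n,d[y0:y1,x0:x1].mean().round(3))
E
python3 go.py
```

```text
20a 780 wing yaw 0.437 [0.0035 0.0087]
21 471 wing yaw 1.381 [0.0046 0.0063]
[[0.5526, -0.1191, 0.088], [0.4398, -0.1186, 0.088], [0.4406, 0.0707, 0.088], [0.6057, 0.0699, 0.088]] [0.196 0.113 0.189 0.165] [ 0.5097 -0.0243  0.088 ]
meter 0.0
cup 0.0
bread 0.872
t 87.9 pos [0.4203 0.015  0.2468] yaw -0.274 F [-0.  -0.2 -0.1] w 0.0498 gf 0.0 q1 -0.17 q6 1.67 tilt 0.003
```

```bash
python3 -c "
from plant import arm
print(arm.job_done())"
```

```text
the job is handed in; nothing more can be done
None
```

I handed the job in at about 88 s. All six cells are in the bays, the cover is seated square on the rack, and the wing nut is turned down to at least about 10.6 rad; that comes from its wing angle, since the washer force itself was not measured.

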